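Gauge a glass test plate and show its label

TASK

Gauge the glass plate: press the red knob lightly until the sprung foot rests on the plate, keep it there a second, and let the foot spring back up with the plate still lying on the anvil. Then take the plate by its clear end, the one opposite the frosted end with the notched corner, draw it out from under the foot and present its label over the middle of the reading pad, about 18 cm above the bench: label face up, the plate sloping about 30 degrees with the frosted end uppermost and no sideways lean. Finish while still holding it there, motionless, with nothing else on the bench disturbed.

Things in the scene. Friction and masses are not known exactly. Their poses are not given: they have to be found in the camera images.
- gauge: Thickness gauge, fixed; place and yaw vary. Origin: on the bench under the centre of its round steel anvil (44 mm across, top 40 mm up). +x points from anvil to column (22 mm thick, 125 mm away, with a 48 mm black dial on top, 98 mm up). A teal beam, 16 mm wide, 72 to 82 mm up, runs from column to over the anvil. Teal base plate 80 mm wide, 15 mm thick, x -50 to +155 mm
- gauge_foot (a joint): downward travel of the sprung foot (steel disc 18 mm across), m: 0 = up (underside 22 mm above the anvil), 0.016 = touching the 6 mm plate, 0.020 = end stop. A spring lifts it: about 1.5 N to start it, 4.5 N at 0.016. On landing the knob yields on its own spring (5.5 N rising to 10 N over 10 mm of overtravel), then is solid. Over 18 N by the foot on the plate is too much
- gauge_knob (a point): centre of the top face of the red knob (22 mm across, 10 mm thick) on the foot's rod, straight above the anvil's centre; 122 mm above the bench when the foot is up. It goes 16 mm down with the foot to the plate and can yield 10 mm more; some 4 to 7 mm more gives a good reading
- plate: Glass plate 150 x 45 x 6 mm, 0.1 kg, greenish; lies label up on the anvil, within a few mm of centred, ends overhanging, clear end never under the beam. 16 mm free below the raised foot: draw it out level before lifting. Origin: centre of underside. +x: to the white frosted end (x 45 to 75 mm), with an 8 x 8 mm notch at its (+x, +y) corner; clear end at x = -75 mm. +z: label face
- label (a point): centre of the frosted end on the plate's upper face: x = +60 mm, y = 0, z = +6 mm in the plate's frame; a small dark square pattern is printed beside it
- pad: Reading pad: a black disc 110 mm across and 4 mm thick with a yellow ring and a yellow centre dot, fixed to the bench; place varies. Origin: under its centre, on the bench
- beaker: glass beaker, 90 mm across, 120 mm tall; not to be moved. Origin: centre of its underside
- red_tray: red plastic parts tray, 100 x 170 x 40 mm; not to be moved. Origin: centre of its underside
- wash_bottle: white wash bottle with a red cap, 68 mm across, 170 mm tall; not to be moved. Origin: centre of its underside
- sample_cup: small aluminium sample cup, 56 mm across, 35 mm tall; not to be moved. Origin: centre of its underside
- jar: amber glass jar with a black lid, 64 mm across, 75 mm tall; not to be moved. Origin: centre of its underside
Things that resemble listed ones, but are neither listed nor needed, are in the scene too. Of the things like the plate, leave any that is green, pink or yellow; of the rest the larger one is meant.

How it is judged:
By the outcome, as a careful person would: the job done as asked, in the order asked, and still so for the second after the job is handed in, while the arm keeps its last pose, push and grip.
It also fails if it takes over 56 s, if anything falls off the work surface, if the arm or the gripper's body presses on something with over 40 N, if the wrist force passes 120 N, or if a joint passes its speed limit or range.

ROBOT

A 6-joint arm with a two-finger parallel gripper is mounted at the origin on the work surface. World frame = base frame: x ahead of the robot, y to its left, z up, the work surface at z = 0. Lengths are in m, angles in rad, forces in N, time in s.
With the tool pointing down it reaches from about 0.375 to 0.9 m from the base axis. Payload 3.1 kg.
Tool frame: the origin (TCP) lies on the centre line of the jaws, within the pads' length; the fingertips stand robot.finger_overhang ahead of it and the grasp point (between the pads) lies 2 mm behind it (robot.finger_overhang is the distance from the TCP to the fingertips, in m); z points along the fingers, y is the direction in which the jaws open and shut (so a half turn about z gives the same grasp; the last joint's range is limited). The gripper opens to 87 mm and grips with 3 to 60 N. Pads are 19 mm wide; open, the fingers measure 117 mm over their backs; the gripper's body (75 mm by 190 mm) begins 51 mm behind the grasp point.
Start: joints at [-1.431, 0.527, 1.433, -0, 1.181, -0.178], TCP at [0.195, -0.594, 0.208] pointing down, gripper open.
Joint ranges: [-3.08, 3.08], [-0.75, 2.2], [0.22, 2.44], [-1.43, 4.57], [0, 2.65], [-2.85, 2.85]. Speed limits (rad/s): [2.79, 2.79, 3.14, 3.14, 3.14, 3.14].

INTERFACE

Orientations are given as a unit quaternion [x, y, z, w].
In Python, from rig import robot gives the robot as it stands. The module is installed in compiled form; this text tells all that it offers.
- The arm moves only by the tool step_arm, never from a script. Its arguments are lists of equal length, an entry for each row: "slide": the shift along the tool's x, y, z in mm, a list of three; "twist": the turn about the tool's z in degrees. A call has 1 to 20 rows; each row shifts and turns the commanded pose from where the row before left it, along the tool's axes as they then stand; what a row does not reach is not made up. A row lasts 1/12 s, in which the tool goes at most 41.7 mm and 7.16 degrees, less where a joint would pass 70% of its speed; a pose out of reach is approached as far as the arm can. A call is refused whole if a number of a shift passes 41.7 or a number of a turn 7.16, either way. A call with a gripper value outside its range is refused whole. "jaw" is the finger opening in mm, from 0 to 87, set as the call begins (left out, the last holds). The fingers move at their own pace and stop on an object; "force" is the grip in N (left out, the last holds). Time passes only in rows, so rows that do not move let the fingers close. It gives the time, the measured TCP pose, the force and the opening at its end, in the units of the state.
- robot.get_obs(): the state, without advancing time (a new reading comes with each control period).
- robot.camera(name): name is "side" or "top" or "wrist"; returns a dict with "color" (400x640x3 uint8, blue, green, red), "depth" (400x640 float32, m along the optical axis (not along the pixel's ray), 0 where there is no reading), "camera_matrix" (3x3 intrinsics, pixels), "k1" (the pictures are not rectified: a ray, as slopes to the right and down, at radius r is drawn at 1 + k1 r^2 times it, then the intrinsics apply), "origin" and "orientation" of the camera in the world. Camera axes: x right, y down, z forward; pixel columns grow to the right and rows downward; lengths in m; the calibration is good to about 2 mm. A picture is of the moment at which its call begins.
- robot.hand_in(): hands the job in, once; it reports no verdict.
The state is a dict: "time": time; "q": joint angles; "joint_velocities": joint speeds; "joint_torque": joint torques, N m; "position": TCP position; "tool_rot": TCP orientation; "ft_force": force on the tool from outside, world axes, zero at the start; "moment": the same for the moment, N m; "grip_width": finger opening in m.
Only numpy, scipy, OpenCV 4.12 (cv2) and the standard library are available. Lean on these libraries where they do the work, as an engineer would, in place of code of your own. Each camera call takes 0.05 s, during which the arm holds its last target.

## Working session

There is one attempt and no reset: what is moved stays moved. The work goes in short steps, Python scripts to look and compute and a tool call to move; the robot and the scene stay as the last step left them, time stands still between calls to the robot, and variables do not carry over. Pictures are saved under pics/ and viewed, and the job is handed in when it is done.

Besides the shell and the picture viewer there is one more tool, called after "Call:" as name(argument=value, ...), one argument or row to a line, values as JSON. step_arm: Moves the arm, as the interface text tells. Its arguments: {"type":"object","properties":{"slide":{"type":"array","items":{"type":"array","items":{"type":"number"}}},"twist":{"type":"array","items":{"type":"number"}},"jaw":{"type":"number"},"force":{"type":"number"}},"required":["slide","twist"]}

```bash
mkdir -p pics; ls; cat > h.py <<'E'
import numpy as np,cv2
from rig import robot
from scipy.spatial.transform import Rotation as R
def grab(n):
    c=robot.camera(n); np.savez('pics/%s.npz'%n,**{k:np.array(v) for k,v in c.items()}); return c
def load(n): return dict(np.load('pics/%s.npz'%n))
def rot(c):
    o=np.array(c['orientation']); return R.from_quat(o).as_matrix() if o.shape==(4,) else o
def ray(c,u,v):
    K=np.array(c['camera_matrix']); d=np.array([(u-K[0,2])/K[0,0],(v-K[1,2])/K[1,1]])
    s=d.copy()
    for _ in range(30): s=d/(1+float(c['k1'])*(s@s))
    return np.array([s[0],s[1],1.])
def atz(c,u,v,z):
    d=rot(c)@ray(c,u,v); o=np.array(c['origin']); return o+d*(z-o[2])/d[2]
def dep(c,u,v):
    z=float(c['depth'][int(round(v)),int(round(u))]); return np.array(c['origin'])+rot(c)@(ray(c,u,v)*z)
def proj(c,p):
    q=rot(c).T@(np.array(p)-np.array(c['origin'])); s=q[:2]/q[2]; s=s*(1+float(c['k1'])*(s@s)); K=np.array(c['camera_matrix'])
    return np.array([K[0,0]*s[0]+K[0,2],K[1,1]*s[1]+K[1,2]])
E
python3 - <<'E'
from h import *
for n in ['top','side','wrist']:
    c=grab(n); cv2.imwrite('pics/%s0.png'%n,c['color']); print(n,c['origin'],c['orientation'],c['k1'],np.array(c['camera_matrix']).tolist())
print(robot.get_obs(), robot.finger_overhang)
E
```

```text
pics
top [ 0.31919926 -0.01711978  1.62856373] [ 0.70790073 -0.69941398  0.07210204 -0.06706667] 0.05236292549196644 [[484.8848965572327, 0.0, 328.97840229473593], [0.0, 484.8848965572327, 201.9236504151263], [0.0, 0.0, 1.0]]
side [ 0.32855362 -0.9737481   0.84779119] [ 0.88491144 -0.13946493  0.06166541 -0.44008938] -0.059465891832536207 [[363.44935017211566, 0.0, 317.19388901914374], [0.0, 363.44935017211566, 198.1709437444279], [0.0, 0.0, 1.0]]
wrist [ 0.2724884  -0.56730262  0.38416292] [ 0.80073174 -0.57900474 -0.09083781  0.12381716] -0.015957077305270594 [[319.30230623426485, 0.0, 322.63128093132326], [0.0, 319.30230623426485, 194.64782346211683], [0.0, 0.0, 1.0]]
{'time': 0.15, 'q': array([-1.43151961e+00,  5.28317685e-01,  1.43358126e+00,  2.15440405e-05,
        1.18140414e+00, -1.78529575e-01]), 'joint_velocities': array([ 0.00010631, -0.00161058, -0.00353502, -0.00052846,  0.00112801,
       -0.00041483]), 'joint_torque': array([ 9.34760537e-04, -4.40431166e+01, -1.76842332e+01,  6.33586245e-02,
        5.52628934e-02, -9.46773412e-05]), 'position': array([ 0.19523765, -0.593118  ,  0.20716498]), 'tool_rot': array([ 9.87401725e-01,  1.58231164e-01,  2.67439090e-05, -8.54852984e-04]), 'ft_force': array([-0.94963681,  0.72821571, -0.93835187]), 'moment': array([-0.04105326,  0.00989277, -0.00336503]), 'grip_width': 0.08690403889719503} 0.017
```

View pics/top0.png

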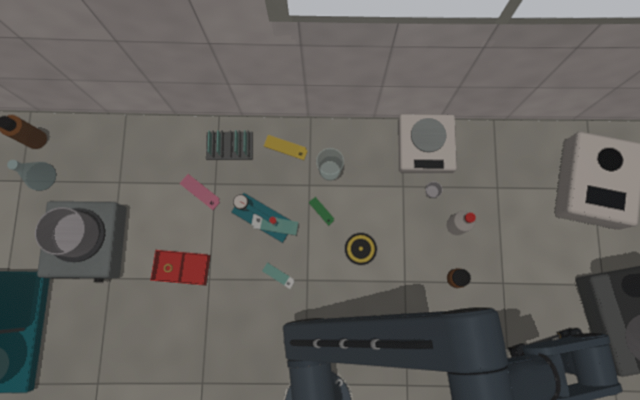

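View pics/side0.png

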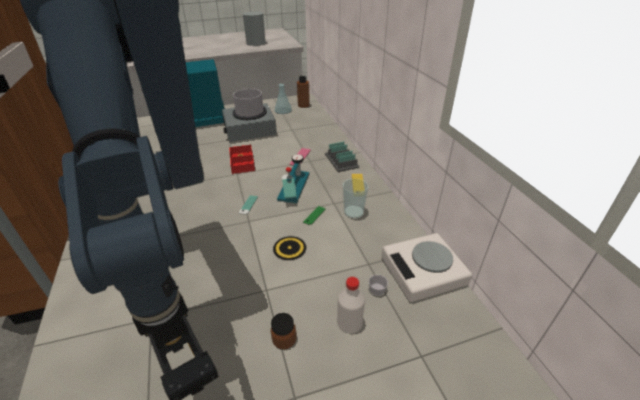

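View pics/wrist0.png

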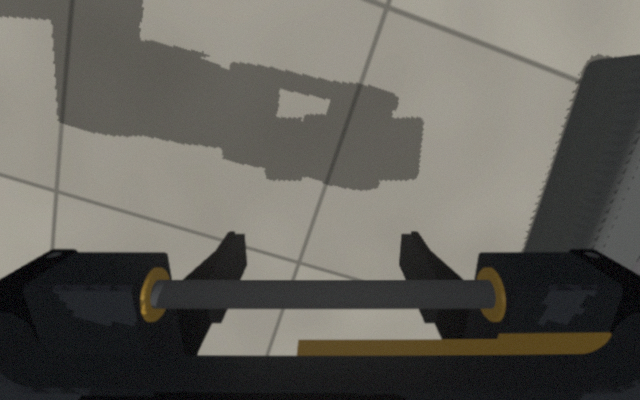

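The top view shows plate-like things at (275,224) on the gauge, aqua (278,275), green (321,210), pink (200,190) and yellow (286,147). The pad is at (361,249). I'll check the choice in a close crop.

```bash
python3 - <<'E'
from h import *
c=load('top'); cv2.imwrite('pics/crop1.png',cv2.resize(c['color'][170:300,210:400],None,fx=4.2,fy=4.2,interpolation=cv2.INTER_CUBIC))
c=load('side'); cv2.imwrite('pics/crop2.png',cv2.resize(c['color'][140:225,235:345],None,fx=7,fy=7,interpolation=cv2.INTER_CUBIC))
E
```

```text
(no output)
```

View pics/crop1.png

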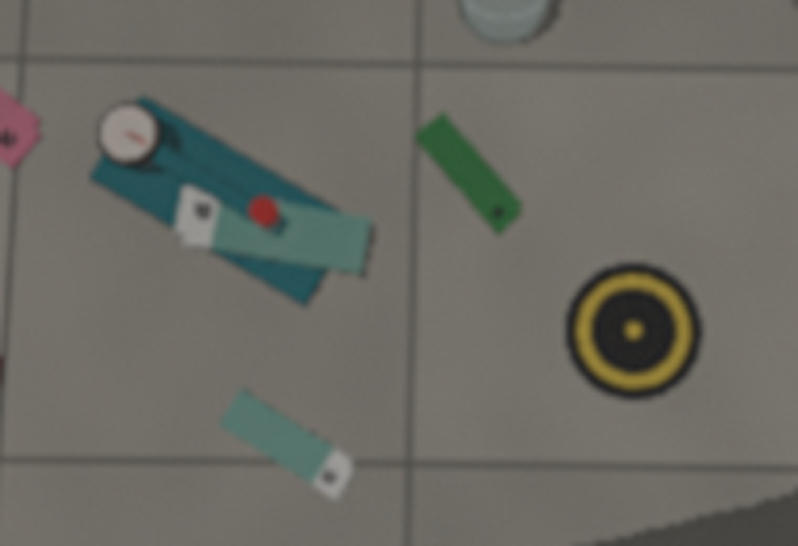

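View pics/crop2.png

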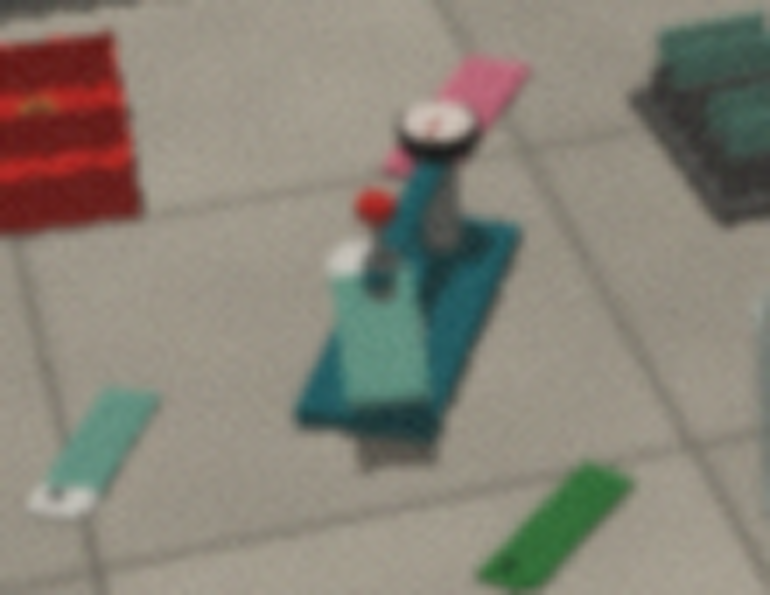

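The larger aqua plate lies on the gauge. Its white end is at top-view (257,221) and its clear end at (297,229). The other aqua plate, at (278,275), is smaller, and the rest are coloured, so I choose the one on the gauge.

```bash
python3 - <<'E'
from h import *
c=load('top'); f=lambda x,y,z: atz(c,210+x/4.2-0.38,170+y/4.2-0.38,z)
P=dict(knob=(264,211,.122),dial=(129,132,.098),ce1=(373,220,.046),ce2=(362,275,.046),fe1=(186,183,.046),fe2=(176,236,.046),pad=(633,330,.004),b1=(307,305,.015),b2=(92,176,.015),b3=(143,96,.015))
for k,v in P.items(): print(k,f(*v).round(4))
s=load('side'); print('knob side',atz(s,235+376/7,140+200/7,.122).round(4))
for n,uv,z in [('beaker',(331,160),.12),('tray',(181,267),.04),('bottle',(464,222),.15),('cup',(432,191),.035),('jar',(459,278),.075)]: print(n,atz(c,*uv,z).round(3))
w=robot.get_obs(); r=R.from_quat(w['tool_rot']).as_matrix(); print(r.round(3))
cw=load('wrist'); print((r.T@(np.array(cw['origin'])-w['position'])).round(4)); print((r.T@rot(cw)).round(3))
E
```

```text
knob [0.5605 0.1506 0.122 ]
dial [0.6242 0.2582 0.098 ]
ce1 [0.5665 0.0733 0.046 ]
ce2 [0.523  0.0809 0.046 ]
fe1 [0.5942 0.221  0.046 ]
fe2 [0.552 0.227 0.046]
pad [ 0.4869 -0.1338  0.004 ]
b1 [0.5026 0.1258 0.015 ]
b2 [0.6043 0.3009 0.015 ]
b3 [0.6705 0.2632 0.015 ]
knob side [0.5612 0.1465 0.122 ]
beaker [ 0.759 -0.031  0.12 ]
tray [0.416 0.448 0.04 ]
bottle [ 0.557 -0.442  0.15 ]
cup [ 0.679 -0.373  0.035]
jar [ 0.39  -0.44   0.075]
[[ 0.95   0.312 -0.   ]
 [ 0.312 -0.95   0.002]
 [ 0.    -0.002 -1.   ]]
[ 0.0815 -0.0007 -0.177 ]
[[ 0.001 -0.953 -0.304]
 [ 1.     0.001 -0.   ]
 [ 0.    -0.304  0.953]]
```

Call:
step_arm(
  slide=[
    [0, 0, 0],
    [0, 0, 0],
    [0, 0, 0],
    [0, 0, 0],
    [0, 0, 0],
    [0, 0, 0],
    [0, 0, 0],
    [0, 0, 0],
    [0, 0, 0],
    [0, 0, 0],
  ],
  twist=[-6.1, -6.1, -6.1, -6.1, -6.1, -6.1, -6.1, -6.1, -6.1, -6.1],
  jaw=0,
)

```text
time: 0.98
position: [0.1953, -0.5933, 0.2075]
tool_rot: [0.769, 0.64, 0.0, -0.0]
ft_force: [-0.4, 0.8, 0.3]
grip_width: 0.0281
```

```bash
cat >> h.py <<'E'
def togo(p):
    o=robot.get_obs(); r=R.from_quat(o['tool_rot']).as_matrix(); print('t',o['time'],'pos',o['position'].round(4),'yaw',np.degrees(np.arctan2(r[1,0],r[0,0])).round(2),'F',o['ft_force'].round(2),'w',round(o['grip_width'],4),'q6',o['q'][5].round(2))
    d=r.T@(np.array(p)-o['position'])*1000; print('togo mm',d.round(1)); return d
E
python3 -c "
from h import *
togo([.5605,.149,.205])"
```

```text
t 0.9833 pos [ 0.1953 -0.5933  0.2075] yaw 79.51 F [-0.36  0.8   0.32] w 0.0281 q6 -1.25
togo mm [796.4 224.    3.2]
```

Call:
step_arm(
  slide=[
    [38, 10.7, 0],
    [38, 10.7, 0],
    [38, 10.7, 0],
    [38, 10.7, 0],
    [38, 10.7, 0],
    [38, 10.7, 0],
    [38, 10.7, 0],
    [38, 10.7, 0],
    [38, 10.7, 0],
    [38, 10.7, 0],
    [38, 10.7, 0],
    [38, 10.7, 0],
    [38, 10.7, 0],
    [38, 10.7, 0],
    [38, 10.7, 0],
    [38, 10.7, 0],
    [38, 10.7, 0],
    [38, 10.7, 0],
    [38, 10.7, 0],
    [0, 0, 0],
  ],
  twist=[0, 0, 0, 0, 0, 0, 0, 0, 0, 0, 0, 0, 0, 0, 0, 0, 0, 0, 0, 0],
)

```text
time: 2.65
position: [0.5332, 0.0833, 0.2081]
tool_rot: [0.769, 0.64, 0.002, 0.0]
ft_force: [0.7, -0.3, -0.0]
grip_width: 0.0001
```

Call:
step_arm(
  slide=[
    [0, 0, 0],
    [0, 0, 0],
  ],
  twist=[0, 0],
)

```text
time: 2.82
position: [0.5295, 0.0774, 0.2075]
tool_rot: [0.77, 0.638, -0.001, -0.0]
ft_force: [-0.8, -0.4, -0.2]
grip_width: 0.0008
```

```bash
python3 -c "
from h import *
togo([.5605,.149,.205])
c=grab('wrist'); cv2.imwrite('pics/w1.png',c['color'])
for p in [(.5605,.1506,.122),(.624,.258,.098)]: print(proj(c,p))
"
```

```text
t 2.8167 pos [0.5295 0.0774 0.2075] yaw 79.26 F [-0.78 -0.4  -0.23] w 0.0008 q6 0.12
togo mm [76.1 17.2  2.4]
[347.36819003 100.48449765]
[404.59496606 -60.88948209]
```

View pics/w1.png

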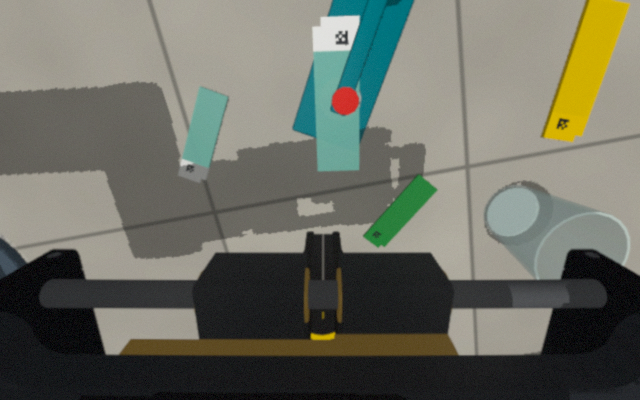

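The wrist view shows the knob at (345,101), the white end with its notch at the top left (316,22), and the clear end at about row 171 between columns 317 and 360. That agrees with the choice. I'll refine the positions.

```bash
python3 -c "
from h import *
c=load('wrist'); im=c['color'].astype(int)
m=((im[...,2]>150)&(im[...,1]<70)&(im[...,0]<80)).astype(np.uint8); m[200:]=0
n,l,s,ce=cv2.connectedComponentsWithStats(m); print(s[1:],ce[1:])
print('knob',atz(c,*ce[1],.122))
for uv in [(317,171),(360,170),(360.5,15),(313,27)]: print(uv,atz(c,*uv,.046).round(4))
cv2.imwrite('pics/w1c.png',cv2.resize(c['color'][0:200,270:430],None,fx=3,fy=3,interpolation=cv2.INTER_CUBIC))
"
```

```text
[[333  88  25  27 536]] [[344.84328358 100.49253731]]
knob [0.55853947 0.15096283 0.122     ]
(317, 171) [0.5212 0.0813 0.046 ]
(360, 170) [0.5673 0.0738 0.046 ]
(360.5, 15) [0.5906 0.2226 0.046 ]
(313, 27) [0.5444 0.2209 0.046 ]
```

View pics/w1c.png

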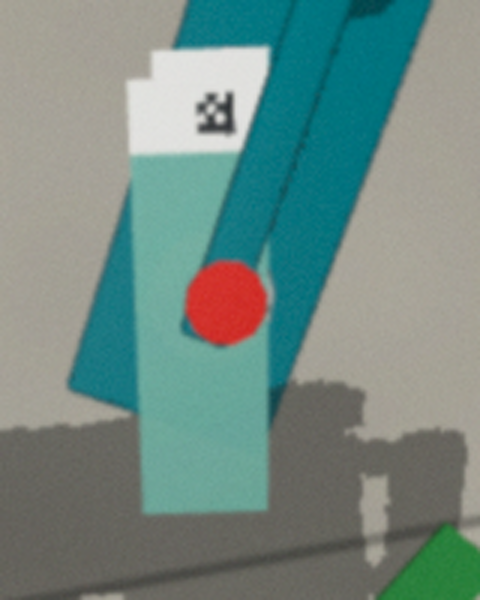

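```bash
python3 -c "
from h import *
togo([.559,.1503,.15])"
```

```text
t 2.8667 pos [0.5293 0.0768 0.2076] yaw 79.18 F [ 0.48 -0.76 -0.43] w 0.0003 q6 0.12
togo mm [77.8 15.5 57.5]
```

Call:
step_arm(
  slide=[
    [15.6, 3.1, 0],
    [15.6, 3.1, 0],
    [15.6, 3.1, 0],
    [15.6, 3.1, 0],
    [15.6, 3.1, 0],
    [0, 0, 11.5],
    [0, 0, 11.5],
    [0, 0, 11.5],
    [0, 0, 11.5],
    [0, 0, 11.5],
    [0, 0, 0],
    [0, 0, 0],
    [0, 0, 0],
  ],
  twist=[0, 0, 0, 0, 0, 0, 0, 0, 0, 0, 0, 0, 0],
)

```text
time: 3.95
position: [0.5604, 0.1501, 0.1511]
tool_rot: [0.771, 0.637, 0.0, 0.0]
ft_force: [0.6, -0.2, -0.1]
grip_width: 0.0002
```

```bash
python3 -c "
from h import *
togo([.559,.1503,.15])
c=grab('side'); cv2.imwrite('pics/s2.png',cv2.resize(c['color'][120:220,230:350],None,fx=6,fy=6,interpolation=cv2.INTER_CUBIC))
c=grab('wrist'); cv2.imwrite('pics/w2.png',c['color'])
togo([.559,.1503,.15])
"
```

```text
t 3.95 pos [0.5604 0.1501 0.1511] yaw 79.11 F [ 0.63 -0.2  -0.06] w 0.0002 q6 0.26
togo mm [-0.1 -1.4  1.1]
t 4.05 pos [0.5607 0.1507 0.1514] yaw 79.15 F [ 0.32 -0.18  0.52] w 0.0003 q6 0.26
togo mm [-0.7 -1.6  1.4]
```

View pics/s2.png

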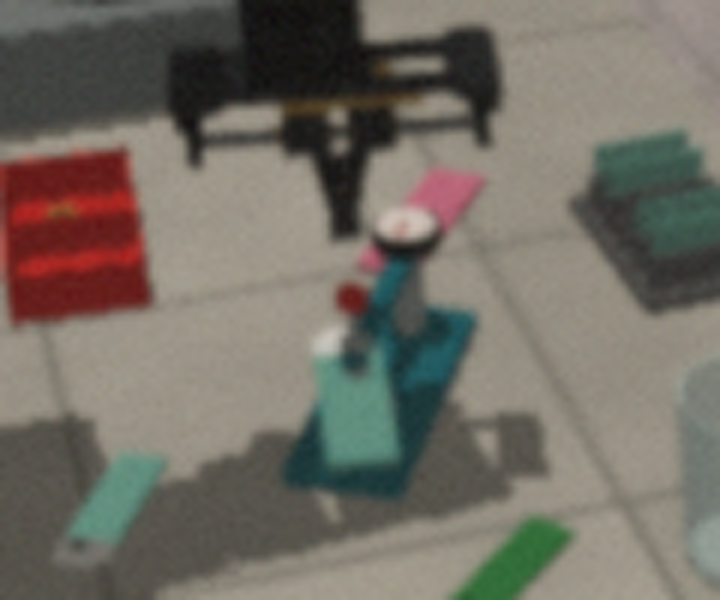

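View pics/w2.png

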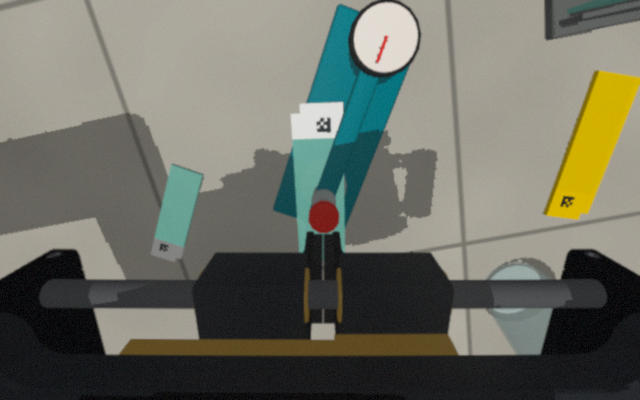

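The knob is at (323,217), directly in line with the fingertips at (323,235). I'll measure it once more at close range.

```bash
python3 -c "
from h import *
c=load('wrist'); im=c['color'].astype(int)
m=((im[...,2]>90)&(im[...,1]<60)&(im[...,0]<70)).astype(np.uint8); m[250:]=0
ys,xs=np.where(m[190:250,300:350]); print(xs.min()+300,xs.max()+300,ys.min()+190,ys.max()+190)
u=(xs.min()+xs.max())/2+300
for v in [216,217,218]: print(atz(c,u,v,.122))
p=np.array([.5607,.1507,.1514]); print(proj(c,p+[0,0,-.017]))
print(togo([.559,.1503,.1]))
"
```

```text
309 337 201 232
[0.55888326 0.15279906 0.122     ]
[0.55874365 0.15206821 0.122     ]
[0.55860376 0.15133585 0.122     ]
[326.35010391 225.35188349]
t 4.05 pos [0.5607 0.1507 0.1514] yaw 79.15 F [ 0.32 -0.18  0.52] w 0.0003 q6 0.26
togo mm [-0.7 -1.7 51.4]
[-0.68834621 -1.66720738 51.3883473 ]
```

Call:
step_arm(
  slide=[
    [0, -1.6, 0],
    [0, 0, 4],
    [0, 0, 4],
    [0, 0, 4],
    [0, 0, 3],
    [0, 0, 3],
    [0, 0, 3],
    [0, 0, 0],
    [0, 0, 0],
  ],
  twist=[0, 0, 0, 0, 0, 0, 0, 0, 0],
)

```text
time: 4.8
position: [0.5583, 0.1515, 0.1291]
tool_rot: [0.77, 0.637, -0.0, -0.0]
ft_force: [-0.7, -0.8, 0.4]
grip_width: 0.0004
```

```bash
python3 -c "
from h import *
a=np.mean([robot.get_obs()['ft_force'] for _ in range(5)],0);print(a)
c=grab('side'); cv2.imwrite('pics/s3.png',cv2.resize(c['color'][120:220,230:350],None,fx=6,fy=6,interpolation=cv2.INTER_CUBIC))
c=grab('wrist'); cv2.imwrite('pics/w3.png',cv2.resize(c['color'][0:300,220:420],None,fx=2,fy=2))
togo([.559,.1503,.15])
"
```

```text
[-0.70973412 -0.82894304  0.38771834]
t 4.9 pos [0.5586 0.1515 0.1295] yaw 79.21 F [0.36 0.34 0.11] w 0.0005 q6 0.26
togo mm [ -1.1   0.6 -20.5]
```

View pics/s3.png

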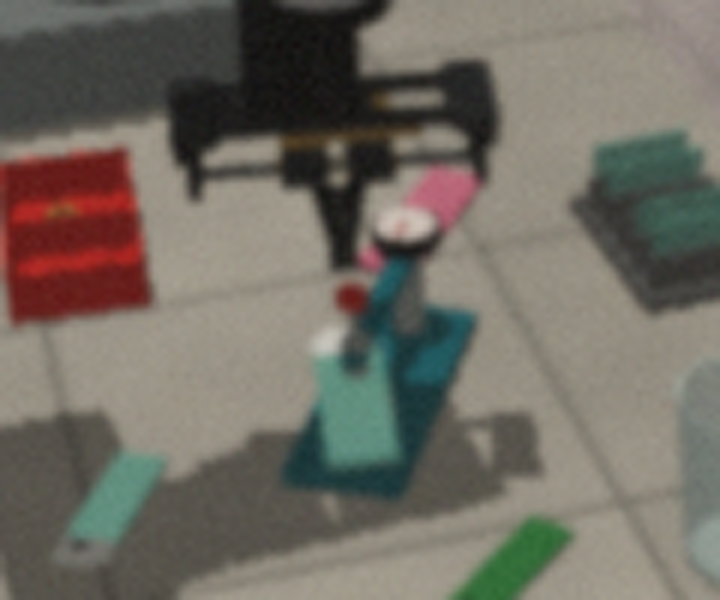

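View pics/w3.png

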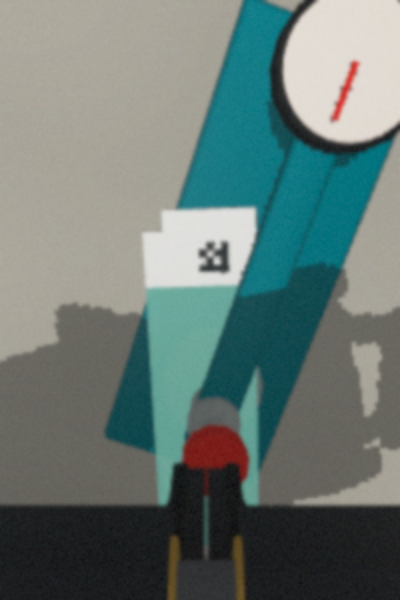

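```bash
python3 -c "
from h import *
s=load('side'); 
for z in (.122,.1125,.115,.13): print(z,(proj(s,[.5586,.1515,z])-[230,120])*6)
w=load('wrist')
for z in (.122,.1125,.13,.14): print(z,(proj(w,[.5586,.1515,z])-[220,0])*2)
import numpy as np
d=s['depth']
for v in range(163,175): print(v,d[v,285:293].round(3))
"
```

```text
0.122 [346.22862697 288.01770525]
0.1125 [347.17628924 300.93394017]
0.115 [346.92760152 297.54534262]
0.13 [345.42499077 277.05710041]
0.122 [213.31244009 463.57295086]
0.1125 [212.98064584 451.6122738 ]
0.13 [213.61581929 474.51143125]
0.14 [214.03022047 489.4561439 ]
163 [1.322 1.325 1.325 1.324 1.324 1.602 1.597 1.606]
164 [1.325 1.324 1.328 1.327 1.325 1.603 1.593 1.599]
165 [1.326 1.598 1.6   1.603 1.599 1.6   1.593 1.601]
166 [1.595 1.591 1.596 1.592 1.596 1.594 1.588 1.587]
167 [1.584 1.589 1.578 1.355 1.357 1.588 1.581 1.591]
168 [1.58  1.353 1.354 1.356 1.35  1.352 1.352 1.427]
169 [1.575 1.344 1.348 1.343 1.343 1.347 1.348 1.426]
170 [1.568 1.35  1.341 1.343 1.347 1.342 1.353 1.414]
171 [1.562 1.353 1.343 1.345 1.342 1.351 1.349 1.409]
172 [1.557 1.558 1.555 1.341 1.348 1.403 1.403 1.402]
173 [1.544 1.549 1.554 1.363 1.359 1.392 1.398 1.394]
174 [1.548 1.537 1.541 1.365 1.362 1.395 1.388 1.395]
```

```bash
python3 -c "
from h import *
s=load('side'); w=load('wrist')
for uv in [(287,164),(286,162),(287,158),(288,169),(288,170),(297,159)]: print(uv,dep(s,*uv).round(4))
for uv in [(322,233),(330,233),(312,235),(318,240),(328,218),(327,222),(312,215)]: print(uv,dep(w,*uv).round(4),'D',w['depth'][uv[1],uv[0]])
"
```

```text
(287, 164) [0.5553 0.1427 0.1453]
(286, 162) [0.5527 0.1457 0.1526]
(287, 158) [0.5569 0.1429 0.1703]
(288, 169) [0.5579 0.1439 0.1224]
(288, 170) [0.5571 0.1415 0.1196]
(297, 159) [0.6191 0.2491 0.0934]
(322, 233) [0.5556 0.1516 0.1229] D 0.20027357
(330, 233) [0.5605 0.1503 0.1221] D 0.20118055
(312, 235) [0.5524 0.163  0.1486] D 0.17264083
(318, 240) [0.5554 0.1614 0.1527] D 0.16901903
(328, 218) [0.5611 0.1606 0.1222] D 0.19790438
(327, 222) [0.56   0.1578 0.1216] D 0.19939552
(312, 215) [0.5435 0.1357 0.0459] D 0.2791358
```

The fingertips look well above the knob (side depth puts them near z 0.139), higher than the stated overhang implies. I'll descend in small force-checked steps.

Call:
step_arm(
  slide=[
    [0, 0, 2],
    [0, 0, 2],
    [0, 0, 2],
    [0, 0, 0],
    [0, 0, 0],
  ],
  twist=[0, 0, 0, 0, 0],
)

```text
time: 5.32
position: [0.5583, 0.1515, 0.1233]
tool_rot: [0.77, 0.637, -0.0, -0.0]
ft_force: [0.1, 0.9, 0.0]
grip_width: 0.0006
```

```bash
python3 -c "
from h import *
c=grab('side'); cv2.imwrite('pics/s4.png',cv2.resize(c['color'][120:220,230:350],None,fx=6,fy=6,interpolation=cv2.INTER_CUBIC))
togo([.559,.1503,.15])
for v in range(160,174): print(v,c['depth'][v,284:292].round(3))
"
```

```text
t 5.3667 pos [0.5584 0.1515 0.1234] yaw 79.21 F [ 0.2   0.75 -0.17] w 0.0004 q6 0.26
togo mm [ -1.1   0.8 -26.6]
160 [0.    1.316 1.317 1.321 1.318 1.325 1.633 1.633]
161 [1.632 1.32  1.325 1.338 1.318 1.316 1.625 1.626]
162 [1.621 1.324 1.327 1.326 1.321 1.328 1.616 1.604]
163 [1.608 1.319 1.323 1.324 1.328 1.327 0.    1.6  ]
164 [1.604 1.329 1.328 1.322 1.33  1.325 1.59  1.597]
165 [1.599 1.331 1.334 1.334 1.333 1.328 1.595 1.6  ]
166 [1.596 1.328 1.325 1.334 1.336 1.327 1.59  1.595]
167 [1.587 1.585 1.584 1.588 1.356 1.357 1.588 1.585]
168 [1.578 1.581 1.353 1.354 1.352 1.357 1.351 1.352]
169 [1.569 1.575 1.346 1.349 1.351 1.345 1.348 1.348]
170 [1.558 1.56  1.347 1.343 1.341 1.343 1.344 1.349]
171 [1.566 1.568 1.351 1.354 1.345 1.341 1.349 1.353]
172 [1.554 1.56  1.561 1.558 1.348 1.347 1.409 1.402]
173 [1.542 1.549 1.553 1.557 1.359 1.361 1.401 1.399]
```

View pics/s4.png

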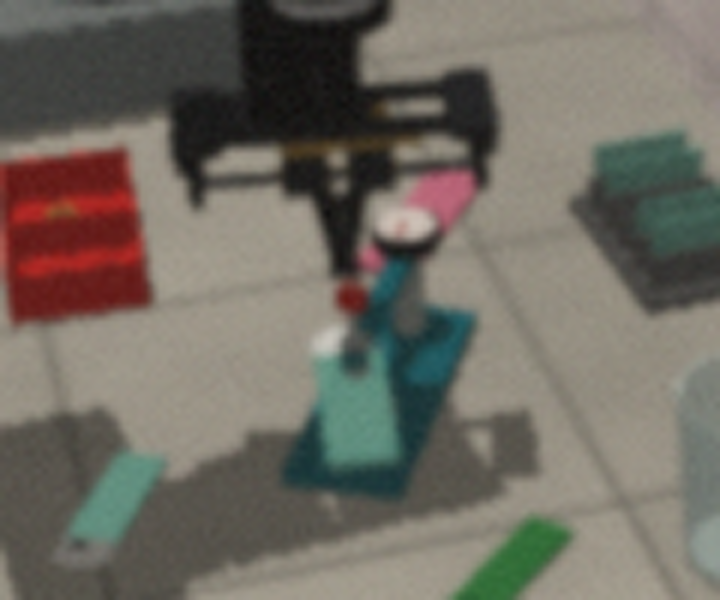

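Call:
step_arm(
  slide=[
    [0, 0, 2],
    [0, 0, 2],
    [0, 0, 1],
    [0, 0, 0],
    [0, 0, 0],
  ],
  twist=[0, 0, 0, 0, 0],
)

```text
time: 5.78
position: [0.5584, 0.1515, 0.1183]
tool_rot: [0.77, 0.637, -0.0, -0.0]
ft_force: [-0.2, 0.3, 0.3]
grip_width: 0.0006
```

Call:
step_arm(
  slide=[
    [0, 0, 2],
    [0, 0, 1],
    [0, 0, 0],
    [0, 0, 0],
  ],
  twist=[0, 0, 0, 0],
)

```text
time: 6.12
position: [0.5584, 0.1515, 0.1153]
tool_rot: [0.77, 0.638, -0.0, -0.0]
ft_force: [0.3, -1.5, -0.1]
grip_width: 0.0006
```

Call:
step_arm(
  slide=[
    [0, 0, 2],
    [0, 0, 1],
    [0, 0, 0],
    [0, 0, 0],
  ],
  twist=[0, 0, 0, 0],
)

```text
time: 6.45
position: [0.5584, 0.1515, 0.1123]
tool_rot: [0.77, 0.637, -0.0, -0.0]
ft_force: [-0.4, -0.0, -0.9]
grip_width: 0.0004
```

```bash
python3 -c "
from h import *
c=grab('side'); cv2.imwrite('pics/s5.png',cv2.resize(c['color'][120:220,230:350],None,fx=6,fy=6,interpolation=cv2.INTER_CUBIC))
w=grab('wrist'); cv2.imwrite('pics/w5.png',cv2.resize(w['color'][100:300,220:420],None,fx=3,fy=3))
togo([.559,.1503,.15])
"
```

```text
t 6.55 pos [0.5585 0.1515 0.1125] yaw 79.21 F [ 0.53 -0.62  0.09] w 0.0003 q6 0.26
togo mm [ -1.1   0.7 -37.5]
```

View pics/s5.png

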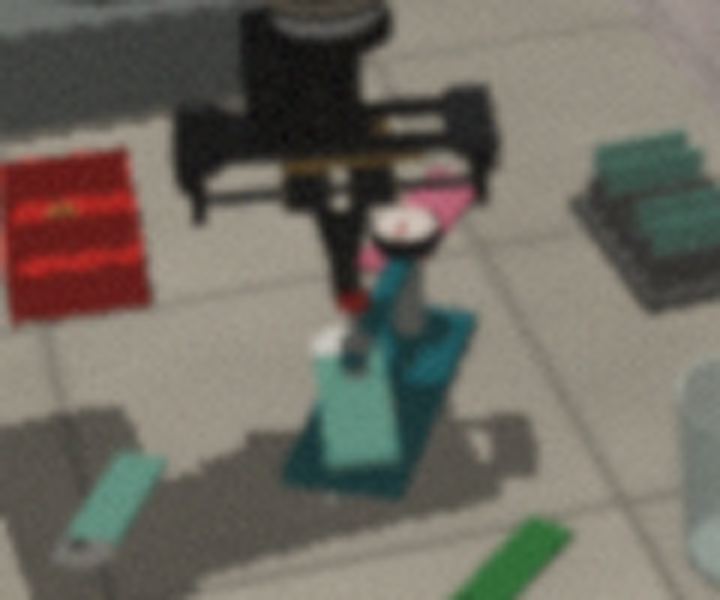

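View pics/w5.png

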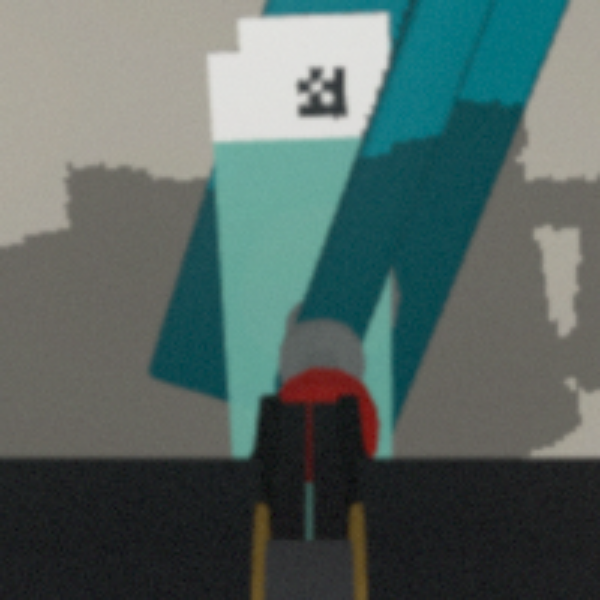

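```bash
python3 -c "
from h import *
w=load('wrist')
for uv in [(329.3,237),(329.3,240)]: print(atz(w,*uv,.122))
for uv in [(322,226),(335,228),(344,240),(312,234),(335,236)]: print(dep(w,*uv))
"
```

```text
[0.56064458 0.15554879 0.122     ]
[0.56030239 0.15368285 0.122     ]
[0.55753848 0.16170614 0.11878357]
[0.56478452 0.1597969  0.12046119]
[0.56864046 0.15233596 0.12248355]
[0.55240497 0.16348208 0.1315097 ]
[0.56449502 0.16083677 0.13330641]
```

Call:
step_arm(
  slide=[
    [1, 2, 0],
    [0, 0, 1.5],
    [0, 0, 1.5],
    [0, 0, 0],
    [0, 0, 0],
  ],
  twist=[0, 0, 0, 0, 0],
)

```text
time: 6.97
position: [0.5604, 0.1521, 0.1092]
tool_rot: [0.77, 0.637, -0.0, -0.0]
ft_force: [0.6, -0.6, -0.5]
grip_width: 0.0007
```

Call:
step_arm(
  slide=[
    [0, 0, 1.5],
    [0, 0, 1.5],
    [0, 0, 0],
    [0, 0, 0],
  ],
  twist=[0, 0, 0, 0],
)

```text
time: 7.3
position: [0.5608, 0.1521, 0.1066]
tool_rot: [0.77, 0.637, 0.0, 0.0]
ft_force: [0.0, 0.2, 2.4]
grip_width: 0.0008
```

Call:
step_arm(
  slide=[
    [0, 0, 1.5],
    [0, 0, 1.5],
    [0, 0, 0],
    [0, 0, 0],
  ],
  twist=[0, 0, 0, 0],
)

```text
time: 7.63
position: [0.5608, 0.1521, 0.1035]
tool_rot: [0.77, 0.637, 0.0, 0.0]
ft_force: [0.1, 0.1, 2.0]
grip_width: 0.0001
```

The knob met the fingertips at reported TCP z of about 0.107. So the tips are about 15 mm behind the reported TCP rather than 17 mm ahead, and I'll use that measured offset. Continuing the press.

Call:
step_arm(
  slide=[
    [0, 0, 2],
    [0, 0, 2],
    [0, 0, 2],
    [0, 0, 2],
    [0, 0, 2],
    [0, 0, 0],
    [0, 0, 0],
  ],
  twist=[0, 0, 0, 0, 0, 0, 0],
)

```text
time: 8.22
position: [0.5608, 0.1522, 0.0934]
tool_rot: [0.77, 0.637, 0.0, 0.0]
ft_force: [-0.7, 0.1, 3.9]
grip_width: 0.0007
```

Call:
step_arm(
  slide=[
    [0, 0, 1.5],
    [0, 0, 1.5],
    [0, 0, 0],
    [0, 0, 0],
  ],
  twist=[0, 0, 0, 0],
)

```text
time: 8.55
position: [0.5608, 0.1521, 0.0907]
tool_rot: [0.77, 0.637, 0.0, 0.0]
ft_force: [0.3, 0.8, 5.2]
grip_width: 0.0005
```

```bash
python3 -c "
from h import *
c=grab('side'); cv2.imwrite('pics/s6.png',cv2.resize(c['color'][120:220,230:350],None,fx=6,fy=6,interpolation=cv2.INTER_CUBIC))
togo([.559,.1503,.0857])
"
```

```text
t 8.6 pos [0.5608 0.1521 0.0907] yaw 79.21 F [ 0.16 -0.09  5.76] w 0.0006 q6 0.26
togo mm [-2.1 -1.4  5. ]
```

View pics/s6.png

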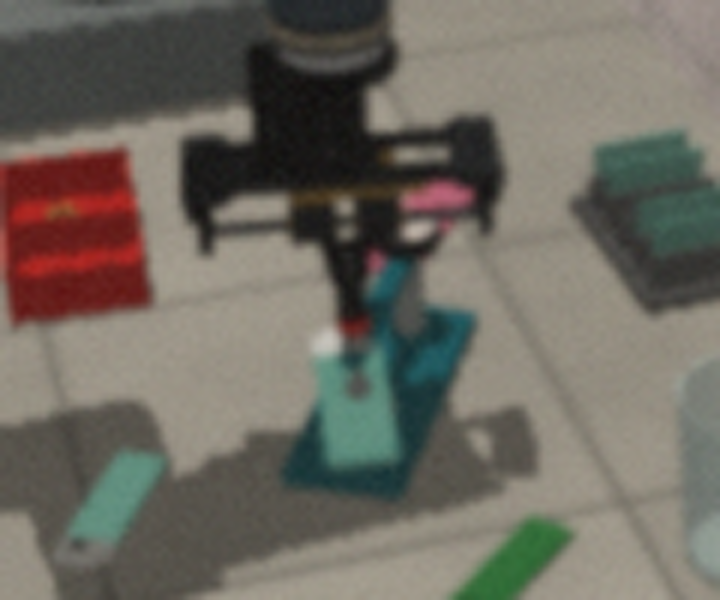

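Call:
step_arm(
  slide=[
    [0, 0, 1.5],
    [0, 0, 1.5],
    [0, 0, 1.5],
    [0, 0, 0],
    [0, 0, 0],
  ],
  twist=[0, 0, 0, 0, 0],
)

```text
time: 9.02
position: [0.5608, 0.1522, 0.0865]
tool_rot: [0.77, 0.638, 0.0, 0.0]
ft_force: [-2.2, -0.2, 7.9]
grip_width: 0.0007
```

Call:
step_arm(
  slide=[
    [0, 0, 0],
    [0, 0, 0],
    [0, 0, 0],
    [0, 0, 0],
  ],
  twist=[0, 0, 0, 0],
)

```text
time: 9.35
position: [0.5609, 0.1521, 0.0866]
tool_rot: [0.77, 0.638, 0.0, 0.0]
ft_force: [-0.4, 0.1, 8.5]
grip_width: 0.0005
```

Call:
step_arm(
  slide=[
    [0, 0, 0],
    [0, 0, 0],
    [0, 0, 0],
    [0, 0, 0],
    [0, 0, 0],
    [0, 0, 0],
    [0, 0, 0],
    [0, 0, 0],
    [0, 0, 0],
    [0, 0, 0],
    [0, 0, 0],
    [0, 0, 0],
  ],
  twist=[0, 0, 0, 0, 0, 0, 0, 0, 0, 0, 0, 0],
)

```text
time: 10.35
position: [0.5609, 0.1521, 0.0867]
tool_rot: [0.77, 0.637, 0.0, 0.0]
ft_force: [-1.3, 1.2, 6.7]
grip_width: 0.0005
```

Call:
step_arm(
  slide=[
    [0, 0, -2],
    [0, 0, -2],
    [0, 0, -3],
    [0, 0, -3],
    [0, 0, -3],
    [0, 0, -3],
    [0, 0, -4],
    [0, 0, -4],
    [0, 0, -10],
    [0, 0, -20],
    [0, 0, -20],
    [0, 0, 0],
    [0, 0, 0],
    [0, 0, 0],
  ],
  twist=[0, 0, 0, 0, 0, 0, 0, 0, 0, 0, 0, 0, 0, 0],
)

```text
time: 11.52
position: [0.5597, 0.152, 0.1594]
tool_rot: [0.77, 0.637, -0.001, -0.0]
ft_force: [0.4, 0.2, -0.3]
grip_width: 0.0004
```

Call:
step_arm(
  slide=[
    [-20, 0, 0],
    [-25, 0, 0],
    [-25, 0, 0],
    [-25, 0, 0],
    [-25, 0, 0],
    [-25, 0, 0],
    [0, 0, 0],
    [0, 0, 0],
    [0, 0, 0],
    [0, 0, 0],
  ],
  twist=[0, 0, 0, 0, 0, 0, 0, 0, 0, 0],
  jaw=87,
)

```text
time: 12.35
position: [0.5331, 0.0106, 0.1594]
tool_rot: [0.77, 0.638, -0.0, -0.001]
ft_force: [-0.0, -1.0, 0.1]
grip_width: 0.0591
```

```bash
python3 -c "
from h import *
togo([.5445,.0773,.16])
c=grab('side'); cv2.imwrite('pics/s7.png',cv2.resize(c['color'][120:220,230:350],None,fx=6,fy=6,interpolation=cv2.INTER_CUBIC))
w=grab('wrist'); cv2.imwrite('pics/w7.png',w['color'])
"
```

```text
t 12.35 pos [0.5331 0.0106 0.1594] yaw 79.25 F [-0.05 -0.98  0.1 ] w 0.0591 q6 -0.0
togo mm [67.7 -1.3 -0.6]
```

View pics/s7.png

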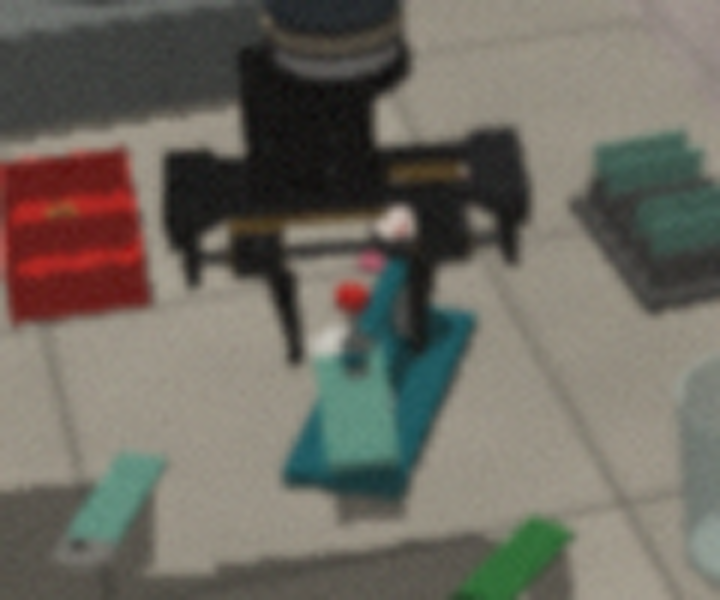

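View pics/w7.png

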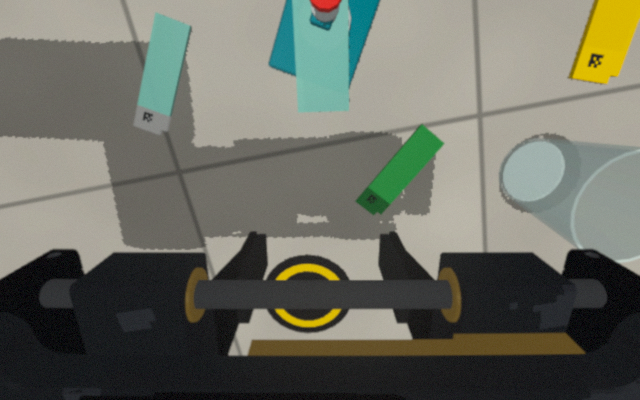

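The knob is back up (side crop (351,296)) and the plate is still on the anvil. Its clear end spans (298,111) to (349,110) in the wrist view. I'll measure the clear end and the open fingertips.

```bash
python3 -c "
from h import *
w=load('wrist'); o=robot.get_obs(); r=R.from_quat(o['tool_rot']).as_matrix()
for uv in [(298,111),(349,110),(296,30),(350.5,30)]: 
  p=atz(w,*uv,.046); print(uv,p.round(4),(r.T@(p-o['position'])*1000).round(1))
for uv in [(258,240),(388,240),(255,250),(392,250),(260,236),(386,236)]:
  p=dep(w,*uv); print(uv,p.round(4),(r.T@(p-o['position'])*1000).round(1))
s=load('side')
for u,v in [(294/6+230,120+357/6-1),(420/6+230,120+345/6)]: print(dep(s,u,v))
print(atz(w,309,293,.004))
"
```

```text
(298, 111) [0.522  0.0822 0.046 ] [ 68.1 -24.4 113.7]
(349, 110) [0.5664 0.0748 0.046 ] [ 69.   20.6 113.7]
(296, 30) [0.5338 0.146  0.046 ] [133.  -24.6 113.7]
(350.5, 30) [0.5779 0.1377 0.046 ] [133.   20.3 113.7]
(258, 240) [0.4987 0.0261 0.1821] [  8.7 -37.  -22.5]
(388, 240) [0.5665 0.014  0.1836] [  9.4  31.9 -23.9]
(255, 250) [0.4995 0.0261 0.1939] [  8.8 -36.2 -34.2]
(392, 250) [0.5665 0.0134 0.1936] [  8.8  32.  -34. ]
(260, 236) [0.499  0.0263 0.1778] [  9.  -36.7 -18.1]
(386, 236) [0.5666 0.0131 0.1768] [  8.6  32.2 -17.2]
[0.49794309 0.00943731 0.17937682]
[ 0.56560259 -0.00436007  0.17748941]
[ 0.48695857 -0.13111638  0.004     ]
```

Call:
step_arm(
  slide=[
    [20, 0, 0],
    [20, 0, 0],
    [20, 0, 0],
    [19, 0, 0],
    [0, 0, 20],
    [0, 0, 20],
    [0, 0, 20],
    [0, 0, 20],
    [0, 0, 15],
    [0, 0, 10],
    [0, 0, 10],
    [0, 0, 0],
    [0, 0, 0],
    [0, 0, 0],
  ],
  twist=[0, 0, 0, 0, 0, 0, 0, 0, 0, 0, 0, 0, 0, 0],
)

```text
time: 13.62
position: [0.549, 0.0874, 0.0456]
tool_rot: [0.77, 0.638, 0.001, 0.001]
ft_force: [0.6, 0.0, 0.7]
grip_width: 0.0868
```

```bash
python3 -c "
from h import *
togo([.548,.089,.012])
c=grab('side'); cv2.imwrite('pics/s8.png',cv2.resize(c['color'][120:220,230:350],None,fx=6,fy=6,interpolation=cv2.INTER_CUBIC))
w=grab('wrist'); cv2.imwrite('pics/w8.png',w['color'])
"
```

```text
t 13.6167 pos [0.549  0.0874 0.0456] yaw 79.22 F [0.59 0.   0.74] w 0.0868 q6 0.14
togo mm [ 1.4 -1.3 33.6]
```

View pics/s8.png

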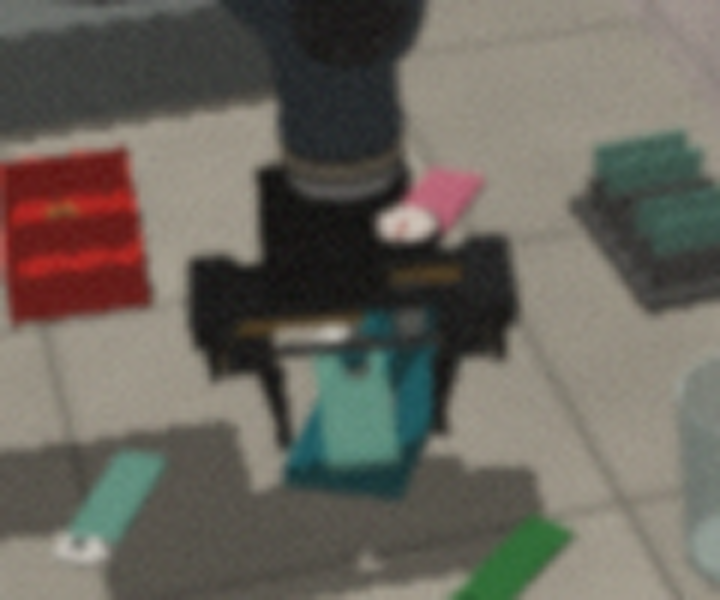

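View pics/w8.png

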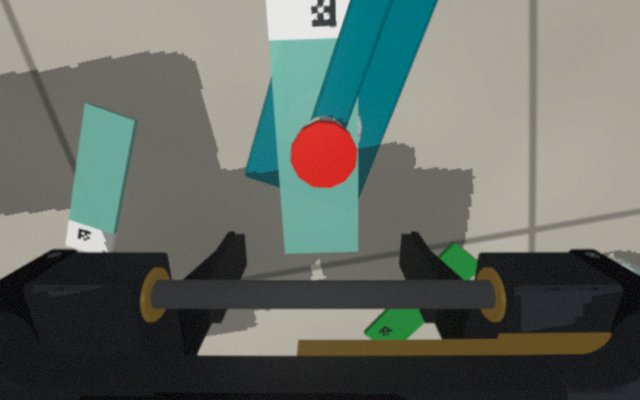

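Call:
step_arm(
  slide=[
    [0, 0, 8],
    [0, 0, 8],
    [0, 0, 8],
    [0, 0, 5],
    [0, 0, 4],
    [0, 0, 0],
    [0, 0, 0],
  ],
  twist=[0, 0, 0, 0, 0, 0, 0],
)

```text
time: 14.3
position: [0.548, 0.0873, 0.0115]
tool_rot: [0.77, 0.637, -0.0, -0.0]
ft_force: [-0.4, 0.6, -0.3]
grip_width: 0.0871
```

```bash
python3 -c "
from h import *
togo([.548,.089,.012])
c=grab('side'); cv2.imwrite('pics/s9.png',cv2.resize(c['color'][120:220,230:350],None,fx=6,fy=6,interpolation=cv2.INTER_CUBIC))
w=grab('wrist'); cv2.imwrite('pics/w9.png',w['color'])
"
```

```text
t 14.3 pos [0.548  0.0873 0.0115] yaw 79.21 F [-0.36  0.58 -0.26] w 0.0871 q6 0.14
togo mm [ 1.7 -0.3 -0.5]
```

View pics/s9.png

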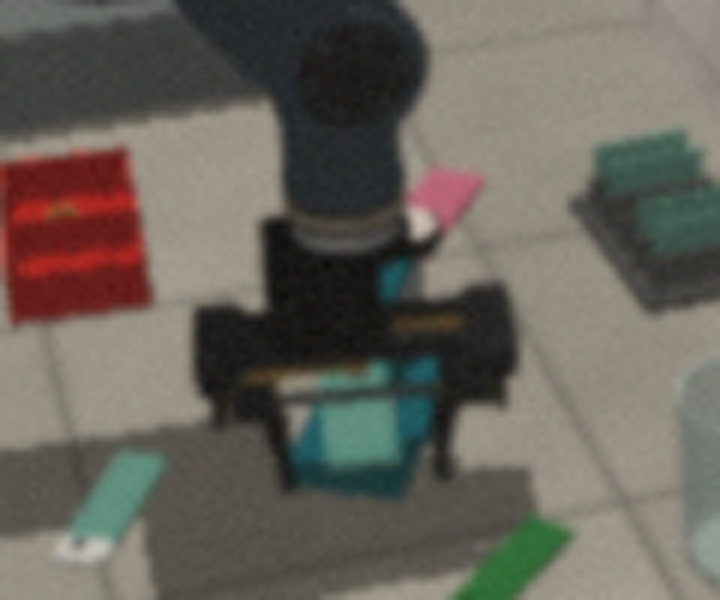

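View pics/w9.png

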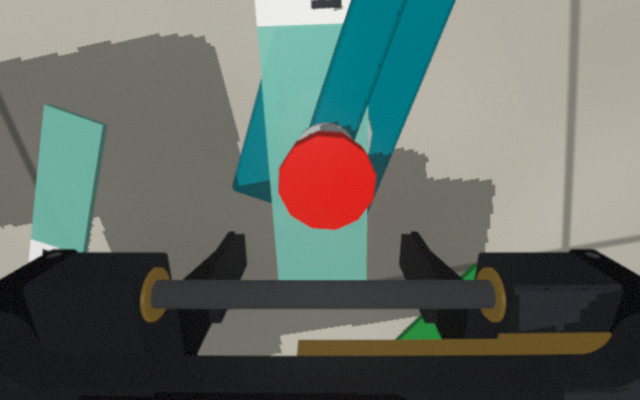

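Call:
step_arm(
  slide=[
    [0, 0, 0],
    [0, 0, 0],
    [0, 0, 0],
    [0, 0, 0],
    [0, 0, 0],
    [0, 0, 0],
    [0, 0, 0],
    [0, 0, 0],
    [0, 0, 0],
    [0, 0, 0],
  ],
  twist=[0, 0, 0, 0, 0, 0, 0, 0, 0, 0],
  jaw=30,
  force=40,
)

```text
time: 15.23
position: [0.5483, 0.0873, 0.012]
tool_rot: [0.77, 0.637, 0.0, -0.0]
ft_force: [0.2, 0.2, -0.3]
grip_width: 0.044
```

```bash
python3 -c "
from h import *
togo([.548,.089,.012])
c=grab('side'); cv2.imwrite('pics/s10.png',cv2.resize(c['color'][120:220,230:350],None,fx=6,fy=6,interpolation=cv2.INTER_CUBIC))
"
```

```text
t 15.2333 pos [0.5483 0.0873 0.012 ] yaw 79.21 F [ 0.23  0.23 -0.27] w 0.044 q6 0.14
togo mm [ 1.6 -0.6 -0. ]
```

View pics/s10.png

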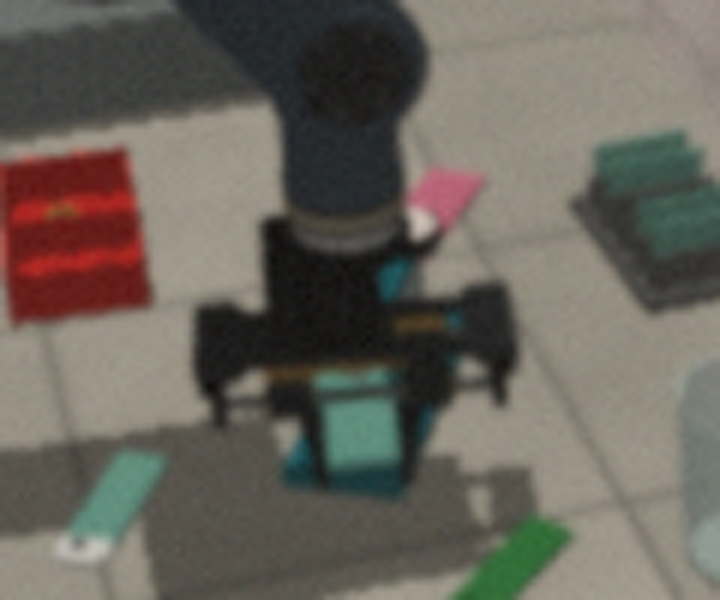

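Call:
step_arm(
  slide=[
    [0, 0, -1],
    [0, 0, -1],
    [-4, 0, 0],
    [-8, 0, 0],
    [-10, 0, 0],
    [-10, 0, 0],
    [-10, 0, 0],
    [0, 0, 0],
  ],
  twist=[0, 0, 0, 0, 0, 0, 0, 0],
)

```text
time: 15.95
position: [0.5399, 0.0437, 0.0139]
tool_rot: [0.771, 0.637, -0.0, -0.0]
ft_force: [-0.7, -0.9, -1.0]
grip_width: 0.0445
```

```bash
python3 -c "
from h import *
togo([.548,.089,.012])
c=grab('side'); cv2.imwrite('pics/s11.png',cv2.resize(c['color'][120:220,230:350],None,fx=6,fy=6,interpolation=cv2.INTER_CUBIC))
w=grab('wrist'); cv2.imwrite('pics/w11.png',w['color'])
"
```

```text
t 15.95 pos [0.5399 0.0437 0.0139] yaw 79.07 F [-0.67 -0.89 -1.  ] w 0.0445 q6 0.07
togo mm [46.  -0.7  1.8]
```

View pics/s11.png

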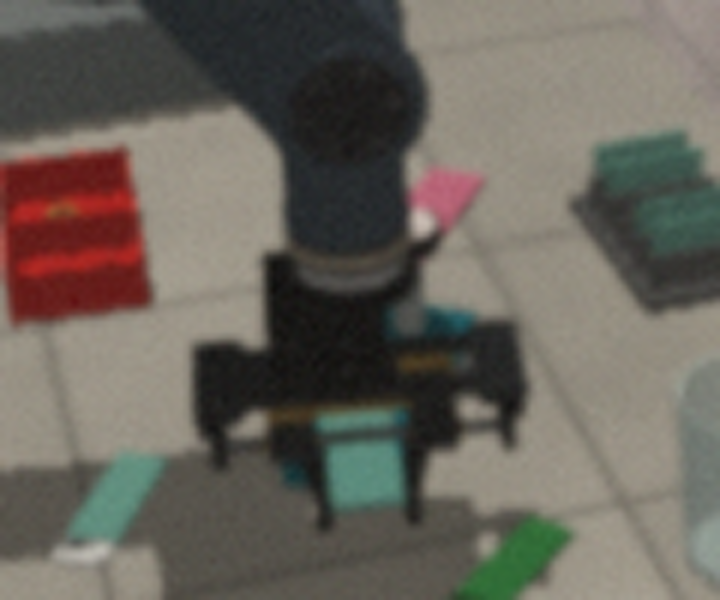

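View pics/w11.png

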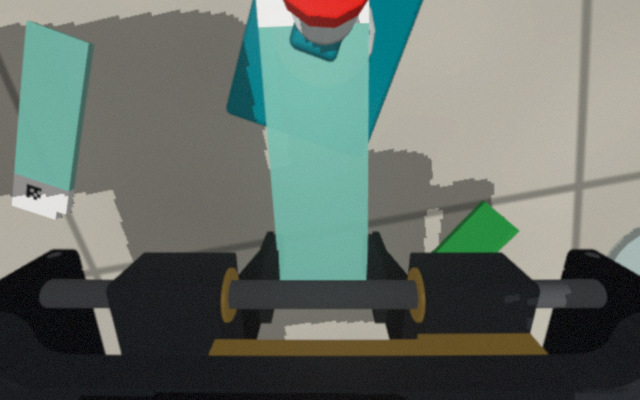

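Call:
step_arm(
  slide=[
    [-10, 0, 0],
    [-12, 0, 0],
    [-12, 0, 0],
    [-12, 0, 0],
    [-12, 0, 0],
    [-12, 0, 0],
    [-12, 0, 0],
    [-12, 0, 0],
    [-12, 0, 0],
    [-6, 0, 0],
    [0, 0, 0],
  ],
  twist=[0, 0, 0, 0, 0, 0, 0, 0, 0, 0, 0],
)

```text
time: 16.97
position: [0.5194, -0.0656, 0.014]
tool_rot: [0.771, 0.637, 0.0, 0.0]
ft_force: [0.7, -0.2, -0.9]
grip_width: 0.0439
```

```bash
cat > pl.py <<'E'
from h import *
togo([.486,-.132,.012])
c=grab('side'); cv2.imwrite('pics/s12.png',cv2.resize(c['color'][120:260,200:380],None,fx=4,fy=4,interpolation=cv2.INTER_CUBIC))
w=grab('wrist'); cv2.imwrite('pics/w12.png',w['color'])
o=robot.get_obs(); r=R.from_quat(o['tool_rot']).as_matrix()
for v in range(20,280,30):
    for u in (305,323,341):
        p=dep(w,u,v); print(v,u,(r.T@(p-o['position'])*1000).round(1),end=' ')
    print()
E
python3 pl.py
```

```text
t 16.9667 pos [ 0.5194 -0.0656  0.014 ] yaw 79.09 F [ 0.67 -0.16 -0.88] w 0.0439 q6 -0.15
togo mm [-71.5 -20.3   2. ]
20 305 [111.1  -9.4 -32.4] 20 323 [111.3  -2.1 -31.5] 20 341 [111.1   5.2 -32.7] 
50 305 [ 99.8  -9.6 -32.9] 50 323 [ 99.7  -2.1 -33.7] 50 341 [ 99.9   5.4 -32.4] 
80 305 [ 88.   -9.7 -34.2] 80 323 [ 88.   -2.1 -32.7] 80 341 [ 88.1   5.6 -31.8] 
110 305 [ 75.6 -10.  -33. ] 110 323 [ 75.5  -2.1 -31.2] 110 341 [ 75.6   5.7 -33.4] 
140 305 [ 62.7 -10.1 -34.4] 140 323 [ 62.7  -2.1 -33.9] 140 341 [ 62.6   6.  -33. ] 
170 305 [ 49.  -10.4 -34.1] 170 323 [ 48.9  -2.1 -33.8] 170 341 [ 48.9   6.2 -33.6] 
200 305 [ 34.2 -10.6 -33.3] 200 323 [ 34.3  -2.1 -33.6] 200 341 [ 34.3   6.4 -33.6] 
230 305 [ 19.2 -10.8 -34.4] 230 323 [ 18.7  -2.1 -33.3] 230 341 [ 19.1   6.7 -34.2] 
260 305 [  2.5 -11.2 -33.9] 260 323 [  2.5  -2.1 -33.8] 260 341 [  3.    6.9 -34.8]
```

View pics/s12.png

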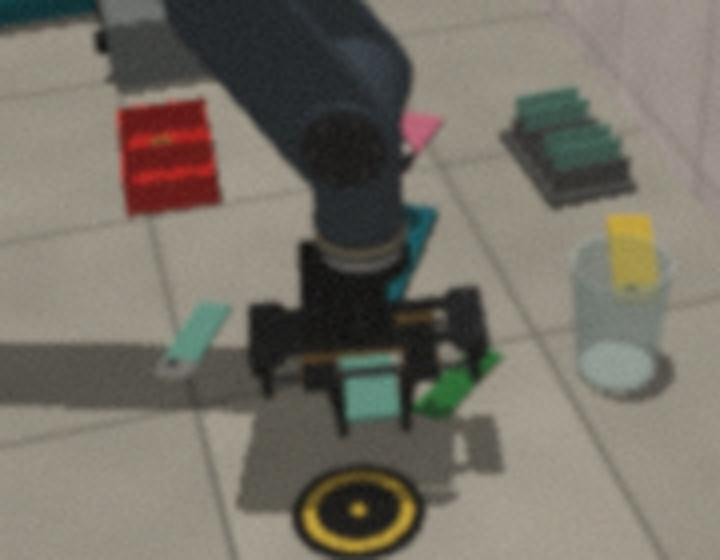

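View pics/w12.png

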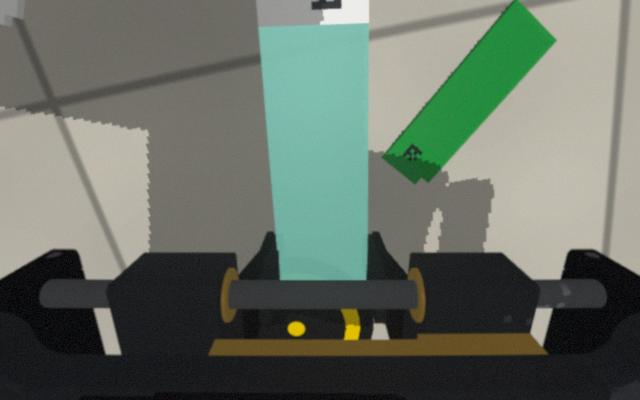

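The plate is held flat, 0.7° of droop, and clear of the foot. The tool can't be tilted, so I'll turn the plate in the jaws. I'll lay it across the fixed gauge's beam and lower the clear end until it slopes 30°.

Call:
step_arm(
  slide=[
    [0, 0, -10],
    [0, 0, -15],
    [0, 0, -15],
    [0, 0, -15],
    [0, 0, -15],
    [0, 0, -15],
    [0, 0, -15],
    [0, 0, -11],
    [0, 0, 0],
  ],
  twist=[0, 0, 0, 0, 0, 0, 0, 0, 0],
  force=50,
)

```text
time: 17.82
position: [0.521, -0.0636, 0.1278]
tool_rot: [0.77, 0.638, 0.001, 0.002]
ft_force: [0.8, -0.1, -1.3]
grip_width: 0.0441
```

Call:
step_arm(
  slide=[
    [0, 0, 0],
    [0, 0, 0],
    [0, 0, 0],
    [0, 0, 0],
    [0, 0, 0],
    [0, 0, 0],
    [0, 0, 0],
    [0, 0, 0],
    [0, 0, 0],
    [0, 0, 0],
    [0, 0, 0],
    [0, 0, 0],
    [0, 0, 0],
    [0, 0, 0],
    [0, 0, 0],
  ],
  twist=[-5, -5, -5, -5, -5, -5, -5, -5, -5, -5, -5, -5, -5, -5.2, 0],
)

```text
time: 19.07
position: [0.519, -0.0633, 0.1246]
tool_rot: [0.263, 0.965, 0.0, -0.0]
ft_force: [-0.7, 0.4, -1.1]
grip_width: 0.0441
```

```bash
python3 pl.py; python3 -c "
from h import *
togo([.6557,.159,.125])
w=load('wrist')"
```

```text
t 19.0667 pos [ 0.519  -0.0633  0.1246] yaw 149.55 F [-0.72  0.35 -1.07] w 0.0441 q6 -1.37
togo mm [ -6.5 -76.  112.6]
20 305 [114.6  -8.7 -32.1] 20 323 [114.3  -1.3 -33.4] 20 341 [114.5   6.  -32.8] 
50 305 [103.1  -8.7 -33.8] 50 323 [103.3  -1.3 -31.9] 50 341 [103.1   6.1 -34.3] 
80 305 [ 91.4  -8.9 -33.6] 80 323 [ 91.4  -1.3 -32.9] 80 341 [ 91.5   6.4 -32.6] 
110 305 [ 79.   -9.2 -32.4] 110 323 [ 79.   -1.3 -32.8] 110 341 [ 79.1   6.5 -33.9] 
140 305 [ 66.1  -9.3 -34.2] 140 323 [ 66.1  -1.3 -33.7] 140 341 [ 66.1   6.8 -33.6] 
170 305 [ 52.4  -9.5 -34. ] 170 323 [ 52.5  -1.2 -34.4] 170 341 [ 52.4   7.  -33.9] 
200 305 [ 37.7  -9.8 -33.6] 200 323 [ 37.7  -1.2 -33.3] 200 341 [ 37.9   7.3 -33.9] 
230 305 [ 22.2 -10.  -33.5] 230 323 [ 22.8  -1.2 -34.8] 230 341 [ 22.5   7.6 -34. ] 
260 305 [  6.1 -10.2 -34.1] 260 323 [  5.2  -1.2 -32.6] 260 341 [  5.9   7.9 -33.8] 
t 19.1667 pos [ 0.5191 -0.0634  0.1247] yaw 149.31 F [ 0.06  0.52 -1.06] w 0.0438 q6 -1.37
togo mm [ -3.9 261.   -0.3]
```

View pics/w12.png

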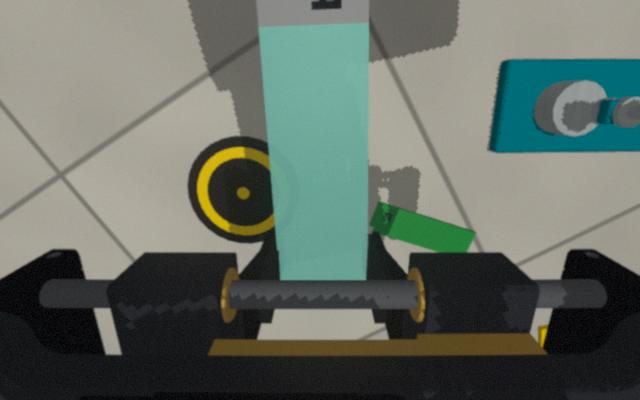

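Call:
step_arm(
  slide=[
    [-2, 15, 0],
    [-2, 20, 0],
    [0, 20, 0],
    [0, 20, 0],
    [0, 20, 0],
    [0, 20, 0],
    [0, 20, 0],
    [0, 20, 0],
    [0, 20, 0],
    [0, 20, 0],
    [0, 20, 0],
    [0, 20, 0],
    [0, 15, 0],
    [0, 11, 0],
    [0, 0, 0],
    [0, 0, 0],
  ],
  twist=[0, 0, 0, 0, 0, 0, 0, 0, 0, 0, 0, 0, 0, 0, 0, 0],
)

```text
time: 20.5
position: [0.6552, 0.1588, 0.1245]
tool_rot: [0.264, 0.965, -0.0, -0.0]
ft_force: [-0.5, 0.4, -1.3]
grip_width: 0.0438
```

```bash
python3 pl.py|head -3; python3 -c "
from h import *
togo([.6557,.159,.125])
t=grab('top'); cv2.imwrite('pics/t12.png',cv2.resize(t['color'][150:300,180:380],None,fx=4,fy=4,interpolation=cv2.INTER_CUBIC))
"
```

```text
t 20.5 pos [0.6552 0.1588 0.1245] yaw 149.43 F [-0.52  0.37 -1.27] w 0.0438 q6 -0.96
togo mm [  -2.3 -336.3  112.9]
20 305 [114.6  -8.4 -32.2] 20 323 [114.6  -1.  -32.6] 20 341 [114.5   6.2 -33.1] 
t 20.6 pos [0.6548 0.1579 0.1246] yaw 149.36 F [ 0.55  0.37 -1.31] w 0.0441 q6 -0.96
togo mm [-0.2  1.4 -0.4]
```

View pics/w12.png

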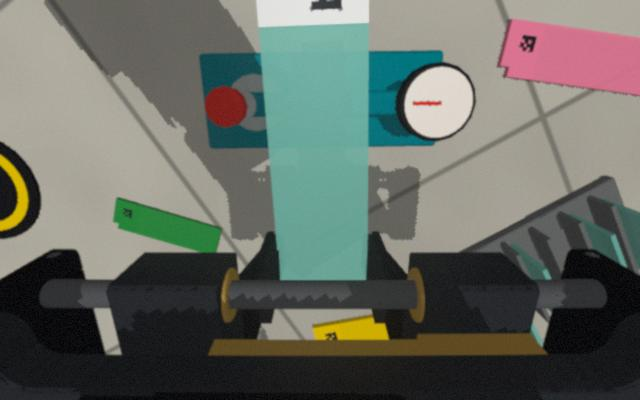

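View pics/s12.png

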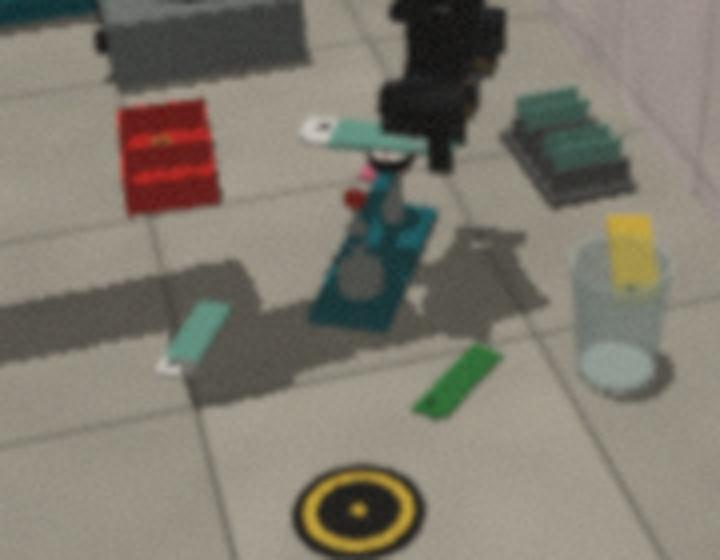

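View pics/t12.png

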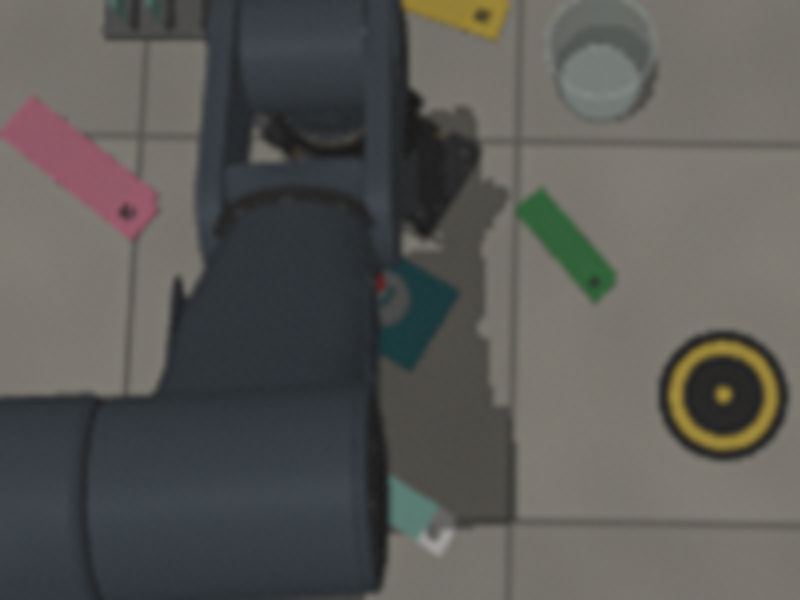

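Call:
step_arm(
  slide=[
    [0, -1, 15],
    [0, 0, 15],
    [0, 0, 15],
    [0, 0, 10],
    [0, 0, 8],
    [0, 0, 0],
    [0, 0, 0],
  ],
  twist=[0, 0, 0, 0, 0, 0, 0],
)

```text
time: 21.23
position: [0.6551, 0.1574, 0.0618]
tool_rot: [0.264, 0.965, -0.0, -0.0]
ft_force: [0.3, -0.8, -0.5]
grip_width: 0.0441
```

Call:
step_arm(
  slide=[
    [0, 0, 2],
    [0, 0, 2],
    [0, 0, 2],
    [0, 0, 2],
    [0, 0, 2],
    [0, 0, 2],
    [0, 0, 2],
    [0, 0, 2],
    [0, 0, 0],
    [0, 0, 0],
  ],
  twist=[0, 0, 0, 0, 0, 0, 0, 0, 0, 0],
)

```text
time: 22.07
position: [0.6555, 0.1576, 0.0467]
tool_rot: [0.264, 0.965, -0.0, 0.0]
ft_force: [-1.2, -0.9, 5.6]
grip_width: 0.044
```

```bash
python3 pl.py
```

```text
t 22.0667 pos [0.6555 0.1576 0.0467] yaw 149.43 F [-1.24 -0.92  5.56] w 0.044 q6 -0.97
togo mm [  -1.3 -335.5   34.7]
20 305 [111.8  -8.  -45.9] 20 323 [111.9  -1.3 -45.3] 20 341 [112.    5.4 -44.8] 
50 305 [101.7  -8.2 -44.7] 50 323 [101.8  -1.3 -44.3] 50 341 [101.7   5.5 -44.9] 
80 305 [ 91.   -8.4 -43.2] 80 323 [ 91.   -1.3 -42.6] 80 341 [ 90.9   5.8 -43.8] 
110 305 [ 79.4  -8.7 -42. ] 110 323 [ 79.4  -1.3 -42. ] 110 341 [ 79.4   6.1 -41.5] 
140 305 [ 67.1  -8.9 -41.5] 140 323 [ 66.9  -1.3 -40.6] 140 341 [ 66.9   6.4 -40.4] 
170 305 [ 53.6  -9.2 -39.4] 170 323 [ 53.7  -1.3 -39.7] 170 341 [ 53.7   6.6 -39.9] 
200 305 [  85.9   -1.4 -177. ] 200 323 [ 38.9  -1.3 -37.4] 200 341 [ 39.1   7.  -37.9] 
230 305 [ 23.3  -9.9 -36. ] 230 323 [ 23.3  -1.2 -36. ] 230 341 [ 23.5   7.4 -36.6] 
260 305 [  6.5 -10.2 -35. ] 260 323 [  6.8  -1.2 -35.5] 260 341 [  6.3   7.8 -34.5]
```

View pics/w12.png

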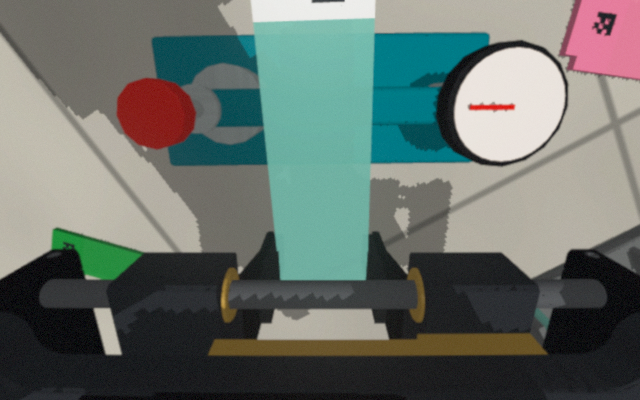

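View pics/s12.png

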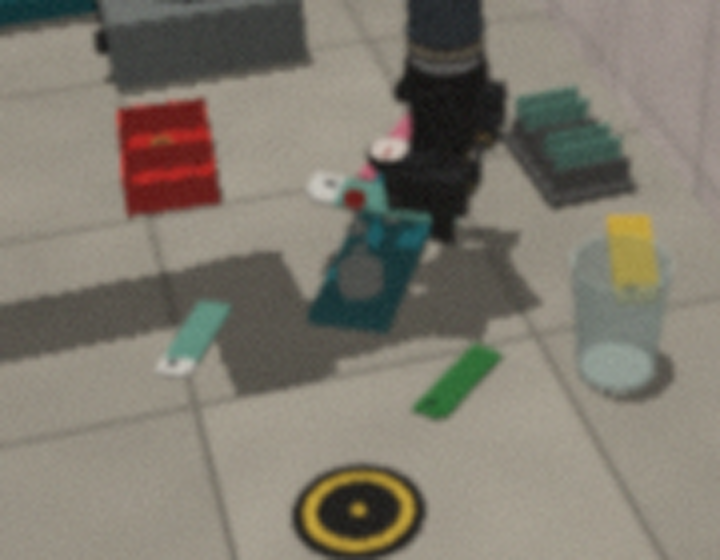

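Pivoting works: the slope is about 6° at roughly 6 N. I'll continue lowering.

Call:
step_arm(
  slide=[
    [0, 0, 2],
    [0, 0, 2],
    [0, 0, 2],
    [0, 0, 2],
    [0, 0, 2],
    [0, 0, 2],
    [0, 0, 2],
    [0, 0, 2],
    [0, 0, 2],
    [0, 0, 2],
    [0, 0, 2],
    [0, 0, 2],
    [0, 0, 2],
    [0, 0, 0],
    [0, 0, 0],
  ],
  twist=[0, 0, 0, 0, 0, 0, 0, 0, 0, 0, 0, 0, 0, 0, 0],
)

```text
time: 23.42
position: [0.6549, 0.158, 0.0206]
tool_rot: [0.264, 0.965, 0.0, -0.0]
ft_force: [-1.4, -0.7, 5.6]
grip_width: 0.0444
```

```bash
cat > tilt.py <<'E'
from h import *
import sys
togo([.486,-.132,.012])
w=grab('wrist'); cv2.imwrite('pics/%s.png'%sys.argv[1],w['color'])
o=robot.get_obs(); r=R.from_quat(o['tool_rot']).as_matrix()
im=w['color'].astype(int); P=[]
for v in range(0,275,3):
    for u in range(300,346,4):
        if w['depth'][v,u]>0.03: P.append(r.T@(dep(w,u,v)-o['position'])*1000)
P=np.array(P); A=np.c_[P[:,:2],np.ones(len(P))]; m=P[:,2]<0
for _ in range(8):
    k=np.linalg.lstsq(A[m],P[m,2],rcond=None)[0]; e=np.abs(A@k-P[:,2]); m=e<max(3,0)
print('plane',k.round(4),m.sum(),len(P),'pitch',np.degrees(np.arctan(-k[0])).round(2),'roll',np.degrees(np.arctan(k[1])).round(2),'rms',e[m].std().round(2),'xmax',P[m,0].max().round(1))
E
python3 tilt.py w13
```

```text
t 23.4167 pos [0.6549 0.158  0.0206] yaw 149.4 F [-1.44 -0.69  5.56] w 0.0444 q6 -0.97
togo mm [  -2.3 -335.6    8.6]
plane [-4.80200e-01  1.13000e-02 -3.34582e+01] 1101 1101 pitch 25.65 roll 0.65 rms 0.37 xmax 108.9
```

View pics/w13.png

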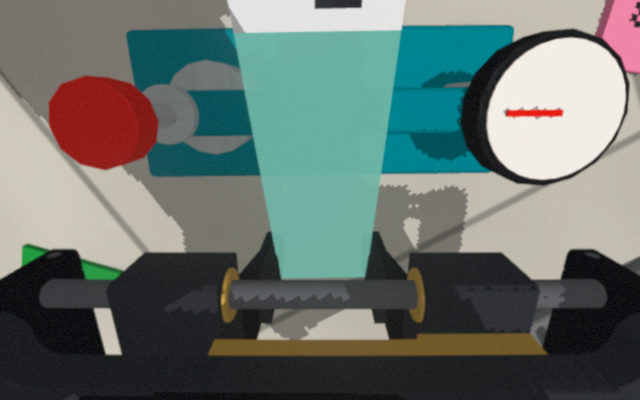

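Call:
step_arm(
  slide=[
    [0, 0, 2],
    [0, 0, 2],
    [0, 0, 2],
    [0, 0, 1.7],
    [0, 0, 0],
    [0, 0, 0],
    [0, 0, 0],
  ],
  twist=[0, 0, 0, 0, 0, 0, 0],
)

```text
time: 24.05
position: [0.6554, 0.158, 0.013]
tool_rot: [0.264, 0.965, 0.0, 0.0]
ft_force: [-0.9, -0.5, 5.6]
grip_width: 0.0441
```

```bash
python3 tilt.py w14
```

```text
t 24.05 pos [0.6554 0.158  0.013 ] yaw 149.4 F [-0.86 -0.54  5.56] w 0.0441 q6 -0.97
togo mm [  -1.8 -335.9    0.8]
plane [-5.92200e-01  6.60000e-03 -3.32447e+01] 1097 1097 pitch 30.63 roll 0.38 rms 0.37 xmax 106.3
```

Call:
step_arm(
  slide=[
    [0, 0, 0],
    [0, 0, -4],
    [0, 0, -6],
    [0, 0, -10],
    [0, 0, -15],
    [0, 0, -15],
    [0, 0, -15],
    [0, 0, -15],
    [0, 0, -15],
    [0, 0, -15],
    [0, 0, -5],
    [0, 0, 0],
    [0, 0, 0],
  ],
  twist=[0, 0, 0, 0, 0, 0, 0, 0, 0, 0, 0, 0, 0],
  force=60,
)

```text
time: 25.18
position: [0.6547, 0.1578, 0.1272]
tool_rot: [0.264, 0.965, -0.0, -0.0]
ft_force: [0.2, 1.0, -1.0]
grip_width: 0.0438
```

```bash
python3 tilt.py w15; python3 -c "
from h import *
t=grab('side'); cv2.imwrite('pics/s15.png',cv2.resize(t['color'][120:260,200:380],None,fx=4,fy=4,interpolation=cv2.INTER_CUBIC))"
```

```text
t 25.1833 pos [0.6547 0.1578 0.1272] yaw 149.41 F [ 0.22  1.04 -0.99] w 0.0438 q6 -0.97
togo mm [  -2.3 -335.3  115.3]
plane [-4.98300e-01  7.80000e-03 -3.43949e+01] 1096 1096 pitch 26.49 roll 0.44 rms 0.34 xmax 107.9
```

View pics/w15.png

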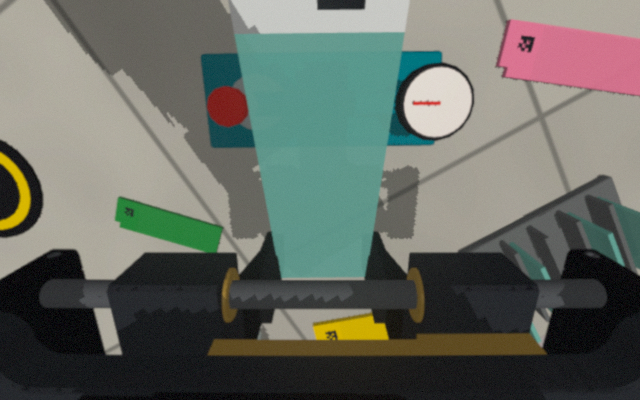

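View pics/s15.png

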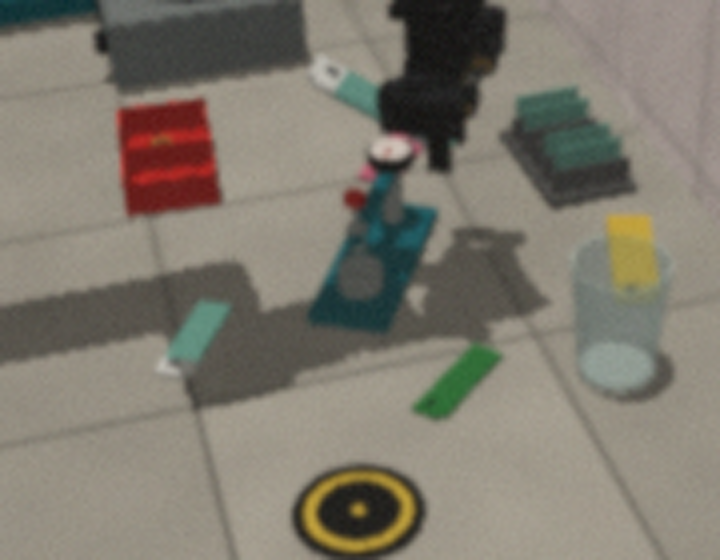

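Call:
step_arm(
  slide=[
    [0, 0, 15],
    [0, 0, 15],
    [0, 0, 15],
    [0, 0, 15],
    [0, 0, 15],
    [0, 0, 15],
    [0, 0, 10],
    [0, 0, 4],
    [0, 0, 3],
    [0, 0, 2],
    [0, 0, 2],
    [0, 0, 2],
    [0, 0, 2],
    [0, 0, 2],
    [0, 0, 2],
    [0, 0, 1],
    [0, 0, 0],
    [0, 0, 0],
    [0, 0, 0],
  ],
  twist=[0, 0, 0, 0, 0, 0, 0, 0, 0, 0, 0, 0, 0, 0, 0, 0, 0, 0, 0],
)

```text
time: 26.87
position: [0.6563, 0.1579, 0.009]
tool_rot: [0.264, 0.965, 0.001, 0.001]
ft_force: [-0.7, -1.2, 6.5]
grip_width: 0.044
```

```bash
python3 tilt.py w16
```

```text
t 26.8667 pos [0.6563 0.1579 0.009 ] yaw 149.4 F [-0.73 -1.2   6.55] w 0.044 q6 -0.97
togo mm [  -1.  -336.2   -3.6]
plane [-6.45500e-01  6.70000e-03 -3.32656e+01] 1099 1099 pitch 32.84 roll 0.39 rms 0.36 xmax 104.9
```

Call:
step_arm(
  slide=[
    [0, 0, 1.5],
    [0, 0, 1.2],
    [0, 0, 0],
    [0, 0, 0],
    [0, 0, -5],
    [0, 0, -8],
    [0, 0, -12],
    [0, 0, -15],
    [0, 0, -15],
    [0, 0, -15],
    [0, 0, -15],
    [0, 0, -15],
    [0, 0, -15],
    [0, 0, -5],
    [0, 0, 0],
    [0, 0, 0],
  ],
  twist=[0, 0, 0, 0, 0, 0, 0, 0, 0, 0, 0, 0, 0, 0, 0, 0],
)

```text
time: 28.25
position: [0.6547, 0.1579, 0.1246]
tool_rot: [0.264, 0.965, -0.0, -0.0]
ft_force: [-0.2, -0.3, -1.7]
grip_width: 0.0435
```

```bash
python3 tilt.py w17
```

```text
t 28.25 pos [0.6547 0.1579 0.1246] yaw 149.42 F [-0.15 -0.29 -1.7 ] w 0.0435 q6 -0.97
togo mm [  -2.3 -335.3  112.6]
plane [-5.61700e-01  4.20000e-03 -3.42736e+01] 1100 1100 pitch 29.32 roll 0.24 rms 0.38 xmax 106.6
```

```bash
cat > lab.py <<'E'
from h import *
import sys
w=load('wrist'); o=robot.get_obs(); r=R.from_quat(o['tool_rot']).as_matrix()
g=w['color'].astype(int)
# frosted boundary: saturation along columns
b=[]
for u in range(290,360,6):
    sat=(g[:80,u].max(1)-g[:80,u].min(1)); v=np.where(sat>22)[0]
    v=[x for x in v if (sat[x:x+5]>22).all()]
    if v:
        p=r.T@(dep(w,u,v[0]+2)-o['position'])*1000; b.append([u,v[0],*p.round(1)])
b=np.array(b); print(b)
E
python3 lab.py
```

```text
[[290.   41.   98.   -9.6 -88.5]
 [296.   41.   97.8  -7.9 -90.2]
 [302.   41.   97.9  -6.4 -89.5]
 [308.   41.   97.9  -5.  -89. ]
 [314.   41.   97.8  -3.4 -90.2]
 [320.   41.   97.9  -1.9 -89.4]
 [326.   41.   97.8  -0.4 -90. ]
 [332.   41.   97.9   1.1 -89.4]
 [338.   40.   98.1   2.7 -89.4]
 [344.   40.   98.1   4.1 -89.8]
 [350.   40.   98.    5.6 -90. ]
 [356.   40.   98.    7.1 -90.3]]
```

View pics/w17.png

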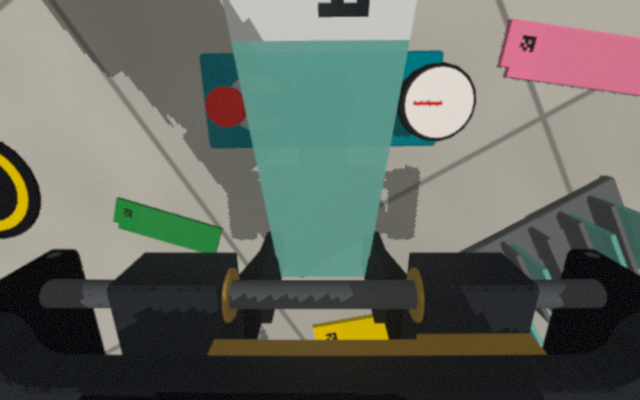

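```bash
python3 -c "
from h import *
togo([.5832,-.1882,.0831])"
```

```text
t 28.3 pos [0.6542 0.1578 0.1238] yaw 149.41 F [-0.14 -0.1  -1.  ] w 0.044 q6 -0.97
togo mm [-115.  -334.    40.9]
```

Call:
step_arm(
  slide=[
    [-3, -8, 0],
    [-6, -18, 0],
    [-6.5, -19, 0],
    [-6.5, -19, 0],
    [-6.5, -19, 0],
    [-6.5, -19, 0],
    [-6.5, -19, 0],
    [-6.5, -19, 0],
    [-6.5, -19, 0],
    [-6.5, -19, 0],
    [-6.5, -19, 0],
    [-6.5, -19, 0],
    [-6.5, -19, 0],
    [-6.5, -19, 0],
    [-6.5, -19, 0],
    [-6.5, -19, 0],
    [-6.5, -19, 0],
    [-6, -15, 0],
    [-3, -8, 0],
    [0, 0, 0],
  ],
  twist=[0, 0, 0, 0, 0, 0, 0, 0, 0, 0, 0, 0, 0, 0, 0, 0, 0, 0, 0, 0],
)

```text
time: 29.97
position: [0.5838, -0.1906, 0.1238]
tool_rot: [0.265, 0.964, -0.0, -0.0]
ft_force: [0.2, 0.9, -0.8]
grip_width: 0.0437
```

Call:
step_arm(
  slide=[
    [0, 0, 6],
    [0, 0, 8],
    [0, 0, 8],
    [0, 0, 8],
    [0, 0, 7],
    [0, 0, 4],
    [0, 0, 0],
    [0, 0, 0],
    [0, 0, 0],
  ],
  twist=[0, 0, 0, 0, 0, 0, 0, 0, 0],
)

```text
time: 30.72
position: [0.585, -0.1886, 0.0838]
tool_rot: [0.264, 0.965, -0.0, 0.0]
ft_force: [-0.1, 1.0, -1.4]
grip_width: 0.0438
```

```bash
python3 tilt.py w18; python3 lab.py | sed -n '1p;6p;12p'; python3 -c "
from h import *
togo([.5832,-.1882,.0831])
t=grab('side'); cv2.imwrite('pics/s18.png',cv2.resize(t['color'][120:280,200:400],None,fx=4,fy=4-.25,interpolation=cv2.INTER_CUBIC))
t=grab('top'); cv2.imwrite('pics/t18.png',cv2.resize(t['color'][150:300,280:480],None,fx=4,fy=4,interpolation=cv2.INTER_CUBIC))
"
```

```text
t 30.7167 pos [ 0.585  -0.1886  0.0838] yaw 149.42 F [-0.11  1.02 -1.42] w 0.0438 q6 -1.53
togo mm [114.   -1.6  71.7]
plane [-5.6470e-01  9.3000e-03 -3.3121e+01] 1101 1101 pitch 29.46 roll 0.53 rms 0.37 xmax 107.0
[[290.   41.   98.1  -9.6 -88.8]
 [320.   40.   98.5  -2.1 -87.8]
 [356.   40.   98.5   7.1 -88.1]]
t 30.7667 pos [ 0.585  -0.1886  0.084 ] yaw 149.41 F [-0.78  0.52 -0.82] w 0.0437 q6 -1.53
togo mm [ 1.8 -0.5  0.9]
```

View pics/s18.png

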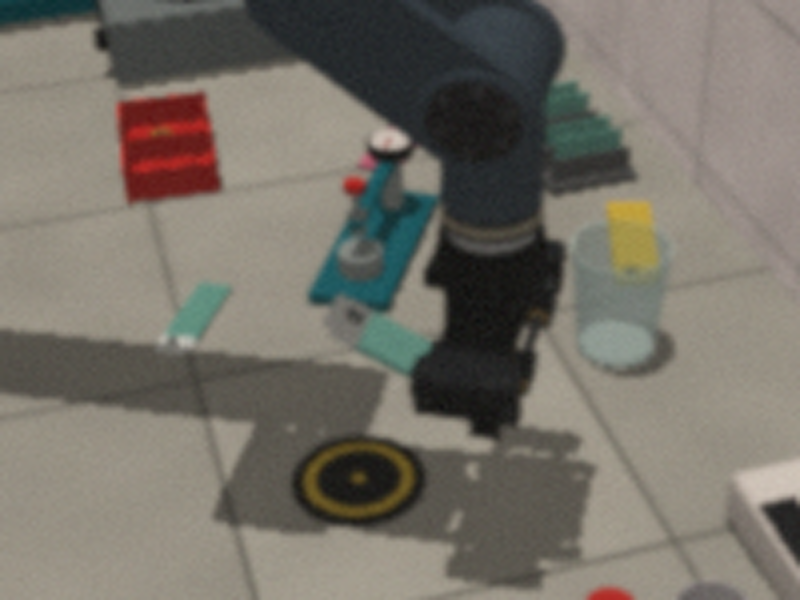

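View pics/t18.png

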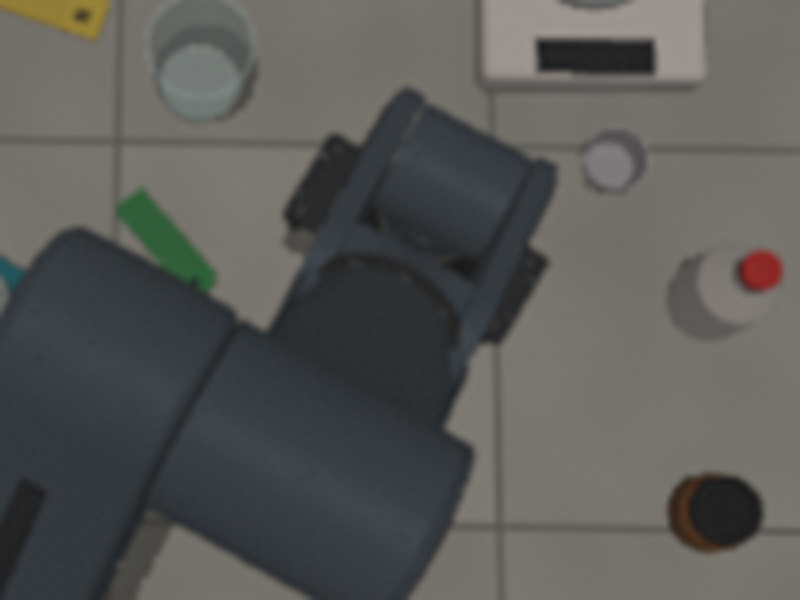

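View pics/w18.png

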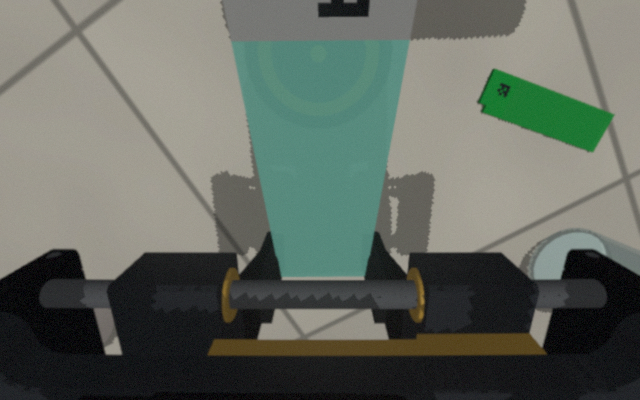

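The plate slopes 29.5° over the pad. The pad's centre dot shows through the glass at wrist (318,54), and the frosted end is at side crop (350,315). I'll check the label position in both views.

```bash
python3 -c "
from h import *
w=load('wrist'); s=load('side'); o=robot.get_obs(); r=R.from_quat(o['tool_rot']).as_matrix()
print('pad wrist',atz(w,318,54,.004), 'pad side',atz(s,200+358/4,120+477/3.75,.004))
L=np.array([98.4+13.1,-1.2,-88.3-7.4])/1000; p=o['position']+r@L; print('label fk',p.round(4), 'proj side',((proj(s,p)-[200,120])*[4,3.75]).round(1))
for dx,dy in [(345,312),(352,316),(358,320)]: print(dep(s,200+dx/4,120+dy/3.75).round(4))
d=[]
togo(np.array([.487,-.1325,.18])-r@L)
cv2.imwrite('pics/s18c.png',cv2.resize(s['color'][190:225,275:315],None,fx=15,fy=15,interpolation=cv2.INTER_CUBIC))
"
```

```text
pad wrist [ 0.48452285 -0.13491741  0.004     ] pad side [ 0.4864163  -0.13516889  0.004     ]
label fk [ 0.4883 -0.133   0.1796] proj side [345.5 316.7]
[ 0.4891 -0.1285  0.181 ]
[ 0.4942 -0.1279  0.1751]
[ 0.4972 -0.1347  0.1755]
t 30.8667 pos [ 0.585  -0.1887  0.0841] yaw 149.41 F [-0.38 -0.6  -1.36] w 0.044 q6 -1.53
togo mm [ 1.4 -0.3 -0.4]
```

View pics/s18c.png

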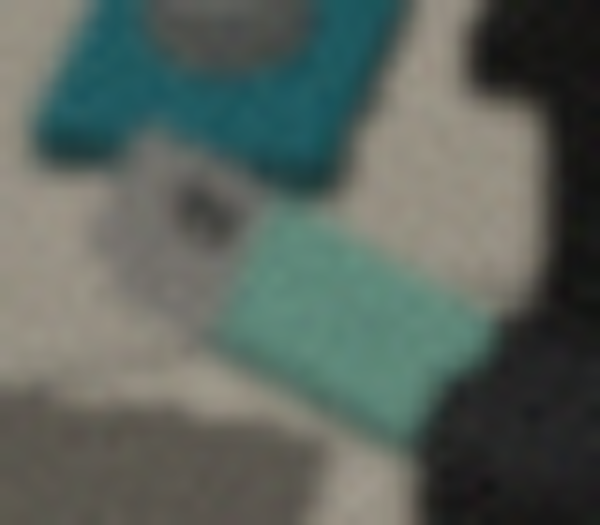

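Call:
step_arm(
  slide=[
    [1.2, -0.7, 0],
    [1.2, -0.7, 0],
    [0, 0, 0],
    [0, 0, 0],
    [0, 0, 0],
    [0, 0, 0],
    [0, 0, 0],
    [0, 0, 0],
    [0, 0, 0],
    [0, 0, 0],
  ],
  twist=[0, 0, 0, 0, 0, 0, 0, 0, 0, 0],
)

```text
time: 31.7
position: [0.5819, -0.1885, 0.0835]
tool_rot: [0.264, 0.965, 0.0, -0.0]
ft_force: [-0.6, -1.2, -1.9]
grip_width: 0.0438
```

```bash
python3 tilt.py w19; python3 lab.py | sed -n '6p'; python3 -c "
from h import *
o=robot.get_obs(); r=R.from_quat(o['tool_rot']).as_matrix()
print((o['position']+r@(np.array([111.5,-1.2,-95.7])/1000)).round(4), abs(o['joint_velocities']).max())
s=grab('side'); cv2.imwrite('pics/s19.png',s['color'])
"
```

```text
t 31.7 pos [ 0.5819 -0.1885  0.0835] yaw 149.41 F [-0.62 -1.23 -1.94] w 0.0438 q6 -1.53
togo mm [111.3  -0.2  71.5]
plane [-5.6360e-01  4.5000e-03 -3.3433e+01] 1097 1097 pitch 29.4 roll 0.26 rms 0.37 xmax 106.8
 [320.   40.   98.4  -2.1 -88. ]
[ 0.4853 -0.1328  0.1792] 0.002658150740729856
```

View pics/s19.png

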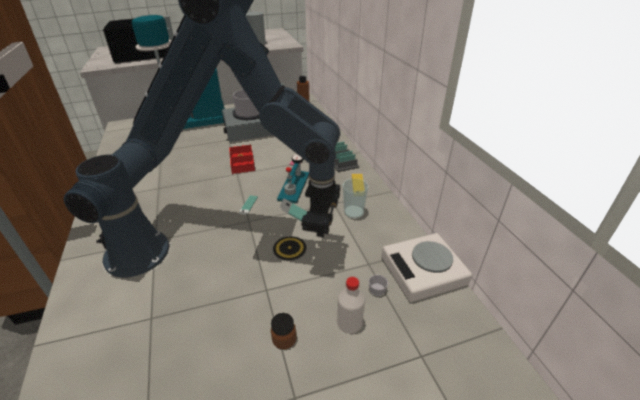

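The side view shows the plate held at about (297,212) above the pad at (289,247), with everything else where it started. The slope is steady and the arm is still, so I'm handing in.

```bash
python3 -c "
from rig import robot
print(robot.hand_in())"
```

```text
the job is handed in; nothing more can be done
None
```

I gauged the plate, drew it out and handed it in still held over the reading pad, at about 32 s of the 56 s allowed; no verdict was reported.

- **Gauging:** I pressed the knob to about 4–6 mm past the foot landing, at roughly 7–8.5 N, and held it for more than a second. The foot sprang back up and the plate stayed on the anvil.
- **Drawing out:** I gripped the clear end at 44 mm opening and drew the plate out level from under the foot.
- **Tilting:** The tool can only turn about its own vertical axis, so I pivoted the plate in the jaws by resting it across the gauge's fixed beam, at about 6 N. It sprang back to 26.5° the first time, so I repeated it with a firmer grip.

**Last checks**
- **Slope:** 29.4° with the frosted end uppermost and the label face up. Sideways lean was about 0.3°, and the slope stayed the same over the last few readings.
- **Label position:** (0.485, -0.133, 0.179) m. The pad centre was about (0.486, -0.133) m.
- **Motion and surroundings:** joint speeds were near zero, and in the last side picture the other objects looked where they began.

**What disagreed**
- **Fingertips:** they met the knob about 15 mm behind the reported TCP, not 17 mm ahead of it as stated. I worked from the measured offset.
- **Camera spread:** the side camera put the label about 3–4 mm from the position worked out from the arm's pose, so I shifted it about 3 mm as a compromise. Estimates of the pad centre also differed by 2–4 mm between cameras.

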